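Load ring blanks into a leaning magazine and open its gate

ROBOT

A 7-joint arm with a two-finger parallel gripper is mounted at the origin on a cart in front of the work surface, level with it; the furniture and walls round the work are solid. World frame = base frame: x ahead of the robot, y to its left, z up, the work surface at z = 0. Lengths are in m, angles in rad, forces in N, time in s.
With the tool pointing down it reaches from about 0.35 to 0.9 m from the base axis. Payload 7.2 kg.
Tool frame: the origin (TCP) lies on the front face of the gripper's body, between the roots of the fingers; the fingertips stand 73 mm ahead of it and the grasp point (between the pads) lies arm.grip_depth ahead of it (arm.grip_depth is the distance from the TCP to the grasp point, in m); z points along the fingers, y is the direction in which the jaws open and shut (so a half turn about z gives the same grasp; the last joint's range is limited). The gripper opens to 85 mm and grips with 20 to 120 N. Pads are 22 mm wide; open, the fingers measure 114 mm over their backs; the gripper's body (76 mm by 85 mm) begins 54 mm behind the grasp point. The pads swing forward as they close: fully open they stand 13 mm farther back than shut.
Start: joints at [-1.284, 0.411, -0.013, 1.596, 0.006, 1.134, -0.082], TCP at [0.217, 0.586, 0.304] pointing down, gripper open.
Joint ranges: [-2.95, 2.95], [-0.29, 1.99], [-1.47, 1.44], [0.14, 2.54], [-1.03, 4.17], [0.13, 1.85], [-2.86, 2.86]. Speed limits (rad/s): [2.39, 2.39, 3.01, 3.01, 3.14, 3.14, 3.14].

INTERFACE

Orientations are given as a unit quaternion [x, y, z, w].
In Python, from workcell import arm, eyes gives the robot as it stands.
- The arm moves only by the tool drive_tool, never from a script. Its argument "rows" is a list of rows, each an object of numbers: "dx", "dy", "dz": the shift along the world's x, y, z in units of 40 mm (1.0 is 40 mm); "ax", "ay", "az": the turn, a rotation vector about the world's x, y, z in units of 10 degrees (1.0 is 10 degrees). A call has 1 to 8 rows; each row shifts and turns the pose as measured when the row begins; what a row does not reach is not made up. A row lasts 1/8 s, in which the tool goes at most 62.5 mm and 10.7 degrees, less where a joint would pass 70% of its speed; a pose out of reach is approached as far as the arm can. A call is refused whole if a number of a shift passes 1 or a number of a turn 1, either way. A call with a gripper value outside its range is refused whole. "claw" is the finger opening in mm, from 0 to 85.4, set as the call begins (left out, the last holds). The fingers move at their own pace and stop on an object; "squeeze" is the grip in N (left out, the last holds). Time passes only in rows, so rows that do not move let the fingers close. It gives the time, the measured TCP pose, the force and the opening at its end, in the units of the state.
- arm.get_state(): the state, without advancing time (a new reading comes with each control period).
- eyes.snapshot(name): name is "side" or "top"; returns a dict with "img" (420x560x3 uint8, red, green, blue), "K" (3x3 intrinsics, pixels), "k1" (the pictures are not rectified: a ray, as slopes to the right and down, at radius r is drawn at 1 + k1 r^2 times it, then the intrinsics apply), "R" (3x3) and "t" (3): a world point X has camera coordinates R X + t. Camera axes: x right, y down, z forward; pixel columns grow to the right and rows downward; lengths in m; the calibration is good to about 2 mm. A picture is of the moment at which its call begins. There is no depth.
- arm.finish_job(): hands the job in, once; it reports no verdict.
Trained networks look in a picture, given as the dict that the camera call returned (one of the last four; its "shot" number tells which), for a name from the list of things; names that differ only in an ending like _2 or _b are one class to them, and where a whole thing is asked for, a point or a joint stands for the part that bears it (a point fixed in the world has none). Each returns a list of dicts, best first, with "conf" (0 to 1); they miss things now and then, are a little off and sometimes report something else, mostly with a low value. They report only what shows in the picture. A call takes as long as a camera call. They do not tell look-alikes from the thing itself.
- eyes.masks_of(target, picture): "region" (420x560 bool, what is visible of it) and "extent" ([left, top, right, bottom] in pixels, round what is visible of it).
The state is a dict: "clock": time; "joint_pos": joint angles; "joint_velocities": joint speeds; "tau": joint torques, N m; "tool_pos": TCP position; "eef_rot": TCP orientation; "force": force on the tool from outside, world axes, zero at the start; "moment": the same for the moment, N m; "grip_width": finger opening in m.
Only numpy, scipy, OpenCV 4.12 (cv2) and the standard library are available. Lean on these libraries where they do the work, as an engineer would, in place of code of your own. Each camera call takes 0.05 s, during which the arm holds its last target.

TASK

Drop the two brass ring blanks, in either order, into the leaning tube of the ring magazine so that they lie flat on one another as one column on the shut gate. Then push the black selector knob in and turn it clockwise from the red mark to the green mark, letting it spring back up there, so that the gate opens and the column slides down onto the shoe. Leave the clarinet joint on the dark mat where it lies.

Things in the scene. Friction and masses are not known exactly. Their poses are not given: they have to be found in the camera images.
- ring_a: Brass ring blank: flat ring, 40 mm outside diameter, 27 mm bore, 16 mm thick, about 85 g, smooth. Origin at the centre of the ring, halfway through its thickness; z is the ring's axis. It lies flat on the bench at the start. ring_a and ring_b are alike.
- ring_b: Brass ring blank: flat ring, 40 mm outside diameter, 27 mm bore, 16 mm thick, about 85 g, smooth. Origin at the centre of the ring, halfway through its thickness; z is the ring's axis. It lies flat on the bench at the start. ring_a and ring_b are alike.
- magazine_mouth (a point): Centre of the tube's rim, 110 mm above the bench, on the ring magazine (fixed grey bench fixture, 130 x 200 mm). z points out of the tube along its axis, 30 degrees from vertical; y is level, x goes uphill across the rim. Black collar 56 mm across; bore 41.6 mm, its lip chamfered to 48 mm over the first 3 mm. Two finger notches, at +y and -y, cut right through the collar, 29 mm wide and 18 mm deep.
- magazine_shoe (a point): Foot of the tube axis, 90 mm straight down the tube from point magazine_mouth: centre of the flat shoe on which the column comes to rest. Same axes as magazine_mouth, z up the tube. The shut gate is a pair of flat steel fingers that reach 11 mm into the bore from both sides; their tops are 20 mm from the shoe, so rings loaded on it have their centres at z = 28 and 44 mm; with the gate open they slide down to z = 8 and 24 mm.
- selector_grip (a point): Mid-height of the knob's bar grip, on its vertical axis, 98 mm above the bench. The knob stands on the grey housing (66 mm high), 105 mm right of the tube's axis seen from the front. Bar: 38 mm along this frame's x, 13 mm thick along y, 28 mm high, white pointer at its -x end. Under the bar a round skirt 42 mm across, top 14 mm below this point. The frame turns and sinks with the knob.
- selector (a joint): Turn of the knob, rad: 0 = pointer at the red mark (gate shut), 1.047 (60 degrees, clockwise from above) = pointer at the green mark (gate open), where it stops. Locked at 0 (with some 8 degrees of play) until the knob is pushed in at least 4 mm; it must stay pushed until within 5 degrees of the green mark, where it can spring up and lock again. Easy to turn once pushed (under 0.1 N m).
- selector_push (a joint): How far the knob is pushed down, m: 0 = up (sprung, locked), 0.006 = fully in. The spring takes about 3 N to start and 6 N fully in.
- clarinet_joint: Bystander: black clarinet joint with plated keys, 229 mm long, 42 mm wide and 37 mm high, lying on the dark leather mat at the left (its top 3 mm above the bench); origin centre of its underside. Leave it alone.
Things that resemble listed ones, but are neither listed nor needed, are in the scene too. What is shaped like the ring_b but blue or turquoise is not meant.

How it is judged:
By the outcome, as a careful person would: the job done as asked, in the order asked, and still so for the second after the job is handed in, with the robot touching nothing.
It also fails if it takes over 54 s, if anything falls off the work surface, if the arm or the gripper's body presses on something with over 40 N, if the wrist force passes 120 N, or if a joint passes its speed limit or range.

## Working session

There is one attempt and no reset: what is moved stays moved. The work goes in short steps, Python scripts to look and compute and a tool call to move; the robot and the scene stay as the last step left them, time stands still between calls to the robot, and variables do not carry over. Pictures are saved under pics/ and viewed, and the job is handed in when it is done.

Besides the shell and the picture viewer there is one more tool, called after ">>>" as a command line: name --argument value ..., lists and objects as JSON in quotes. drive_tool: Moves the arm, as the interface text tells. Its arguments: {"type":"object","properties":{"rows":{"type":"array"},"claw":{"type":"number"},"squeeze":{"type":"number"}},"required":["rows"]}

```bash
ls -la; mkdir -p pics
python3 - <<'E'
from workcell import arm, eyes
import cv2,pickle
print(arm.get_state(), arm.grip_depth)
for n in ("top","side"):
    s=eyes.snapshot(n); pickle.dump(s,open(f"{n}0.pkl","wb"))
    cv2.imwrite(f"pics/{n}0.png",s["img"][:,:,::-1])
    print(n,s["K"].tolist(),s["k1"],s["R"].tolist(),s["t"].tolist(),s.get("shot"))
    for t in ("ring_a","magazine_mouth","selector_grip","selector","clarinet_joint"):
        try:
            for d in eyes.masks_of(t,s): print(t,d["conf"],d["extent"],d["region"].sum())
        except Exception as e: print(t,e)
print(arm.get_state()["clock"])
E
```

```text
total 12
drwxr-xr-x  3 agent agent 4096 Dec  7 13:48 .
drwxr-xr-x 23 root  root  4096 Dec  7 13:47 ..
drwxr-xr-x  2 agent agent 4096 Dec  7 13:48 pics
{'clock': 0.0, 'joint_pos': array([-1.284189  ,  0.41193421, -0.01274693,  1.5970479 ,  0.00556432,
        1.13429739, -0.08222052]), 'joint_velocities': array([ 0.00110869, -0.0005131 , -0.00083227,  0.00033208, -0.001261  ,
        0.00117832,  0.00045806]), 'tau': array([-1.17830656e-03, -6.00614190e+01,  6.81830272e-01, -2.99422860e+01,
        1.37850447e-02,  1.05176514e-02, -1.27343904e-05]), 'tool_pos': array([0.21700318, 0.58571185, 0.30302982]), 'eef_rot': array([ 1.76464174e-01,  9.84306717e-01, -8.18652235e-04, -1.10714567e-04]), 'force': array([ 0.25501035,  0.244139  , -1.09481447]), 'moment': array([-0.00835079, -0.01431415, -0.01717367]), 'grip_width': 0.08530070462502005} 0.0539
top [[481.44094618514816, 0.0, 280.9189515249818], [0.0, 481.44094618514816, 203.8503300600918], [0.0, 0.0, 1.0]] -0.0009999270228947157 [[-0.019032608555308844, -0.9998041446844611, -0.005425134408799965], [-0.9967127171157477, 0.019400583122
[... 628 characters left out ...]
580454], [0.0, 0.0, 1.0]] -0.07245876633143115 [[-0.3203645101289694, 0.9472703049627391, -0.006749072945537125], [0.7105984913936714, 0.23559910427012595, -0.6629802757972161], [-0.6264314524980877, -0.21719123233434873, -0.7486064412748684]] [-0.15709912466275144, -0.41016172909635923, 1.3684875410554964] 2
ring_a 0.78 [302.1, 176.3, 320.7, 195.9] 298
ring_a 0.65 [343.5, 275.7, 370.1, 297.9] 408
ring_a 0.6 [195.5, 158.2, 215.5, 184.1] 294
ring_a 0.57 [233.6, 169.3, 255.1, 190.7] 342
magazine_mouth 0.66 [169.7, 197.4, 285.5, 286.0] 2166
selector_grip 0.61 [169.8, 223.8, 191.3, 237.5] 197
selector 0.76 [173.1, 223.3, 191.9, 235.3] 194
clarinet_joint 0.87 [338.9, 209.0, 458.8, 285.8] 2439
0.6
```

```bash
cat > h.py <<'E'
import numpy as np,cv2,pickle
def load(n): return pickle.load(open(n,"rb"))
def proj(s,X):
    c=np.asarray(s["R"])@np.asarray(X,float)+np.asarray(s["t"]); a=c[:2]/c[2]; a=a*(1+s["k1"]*(a@a)); K=s["K"]
    return np.array([K[0][0]*a[0]+K[0][2],K[1][1]*a[1]+K[1][2]])
def ray(s,p):
    K=s["K"]; d=np.array([(p[0]-K[0][2])/K[0][0],(p[1]-K[1][2])/K[1][1]]); a=d.copy()
    for _ in range(20): a=d/(1+s["k1"]*(a@a))
    R=np.asarray(s["R"]); return -R.T@np.asarray(s["t"]), R.T@np.array([a[0],a[1],1.])
def onz(s,p,z):
    o,d=ray(s,p); return o+d*(z-o[2])/d[2]
def tri(s1,p1,s2,p2):
    o1,d1=ray(s1,p1);o2,d2=ray(s2,p2);A=np.stack([d1,-d2],1);k=np.linalg.lstsq(A,o2-o1,rcond=None)[0]
    a=o1+k[0]*d1;b=o2+k[1]*d2;return (a+b)/2,np.linalg.norm(a-b)
def crop(s,box,f,name):
    x0,y0,x1,y1=box; cv2.imwrite(name,cv2.resize(s["img"][y0:y1,x0:x1,::-1],None,fx=f,fy=f,interpolation=cv2.INTER_CUBIC))
E
python3 - <<'E'
from h import *
t=load("top0.pkl");s=load("side0.pkl")
crop(t,(180,90,400,270),3.6,"pics/t1.png"); crop(s,(150,140,390,310),3.3,"pics/s1.png")
E
```

```text
(no output)
```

View pics/top0.png

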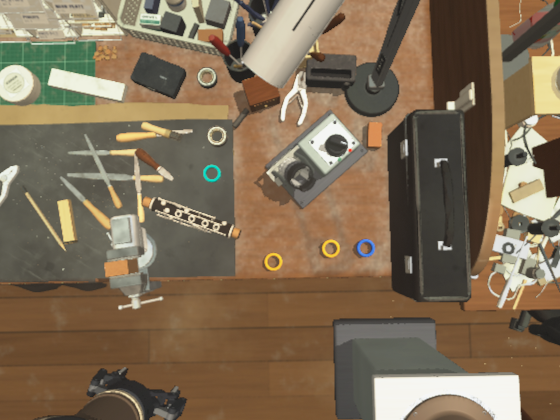

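View pics/side0.png

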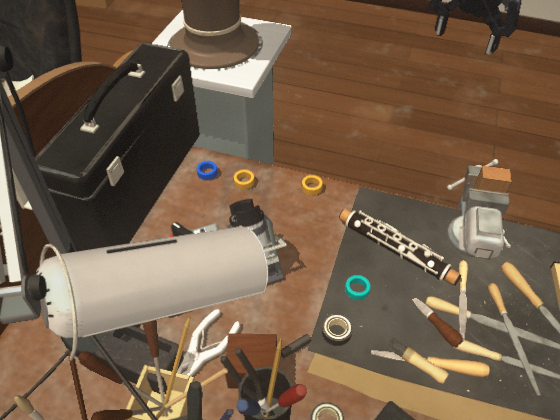

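```bash
sleep 1
```

```text
(no output)
```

View pics/t1.png

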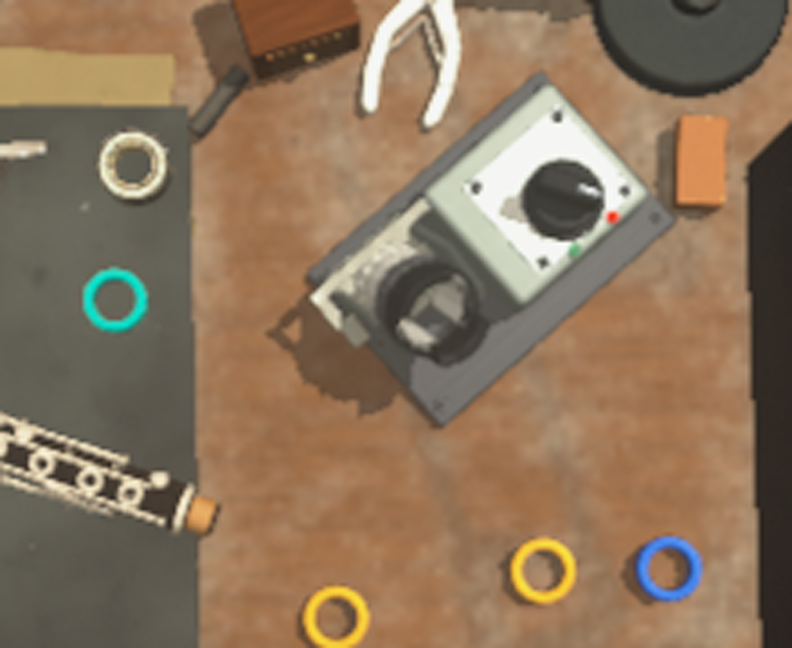

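View pics/s1.png

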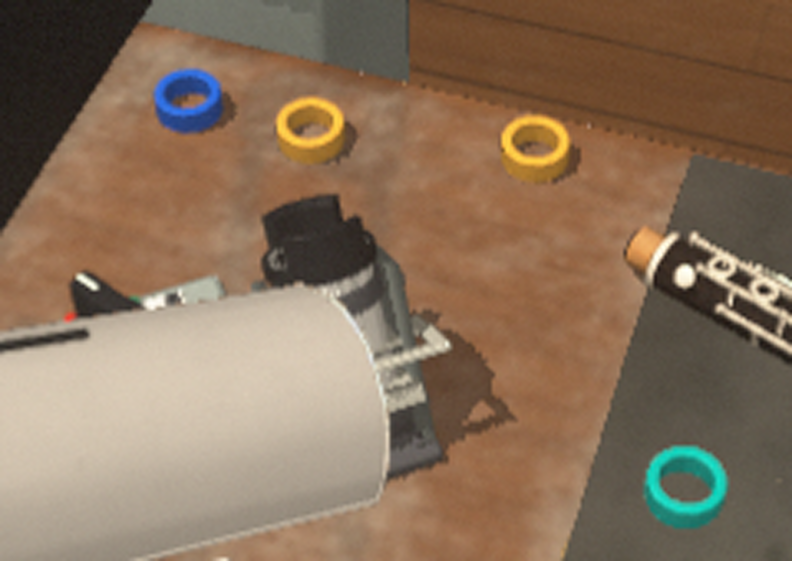

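Run:
```python
from h import *
t=load("top0.pkl");s=load("side0.pkl")
np.set_printoptions(precision=4,suppress=True)
f=lambda p:(p[0]/3.6+180,p[1]/3.6+90)
g=lambda p:(p[0]/3.3+150,p[1]/3.3+140)
for z in (0,.006,.012):
    c=[onz(t,f(p),z) for p in ((312,275),(540,72),(675,222),(437,425))]
    print(z,[x[:2] for x in c],[np.linalg.norm(c[i]-c[(i+1)%4]) for i in range(4)],np.mean(c,0))
# rings
for n,S in(("t",t),("s",s)):
    hsv=cv2.cvtColor(S["img"],cv2.COLOR_RGB2HSV)
    m=((hsv[...,0]>17)&(hsv[...,0]<30)&(hsv[...,1]>170)&(hsv[...,2]>110)).astype(np.uint8)
    k,l,st,ce=cv2.connectedComponentsWithStats(m)
    for i in range(1,k):
        if st[i,4]>60:
            cs,_=cv2.findContours((l==i).astype(np.uint8),cv2.RETR_EXTERNAL,cv2.CHAIN_APPROX_NONE)
            e=cv2.fitEllipse(cs[0]) ; print(n,st[i],ce[i],e, onz(S,e[0],.013), onz(S,e[0],.008))
# collar
print("collar tri",tri(t,f((432,310)),s,g((318,245))))
print("mouth top z.11",onz(t,f((435,305)),.11))
print("knob tri",tri(t,f((563,198)),s,g((95,293))), onz(t,f((563,198)),.1))
for p in ((520,302),(650,205),(545,85),(428,190)): print("housing",onz(t,f(p),.066))
print("red",onz(t,f((612,217)),.066),"green",onz(t,f((574,250)),.066),"pointer",onz(t,f((597,191)),.112))
print("cam",-t["R"].T@t["t"],-s["R"].T@s["t"])
print("lamp", tri(t,(250,77),s,(266,262)),tri(t,(300,85),s,(262,230)))
```

```text
0 [array([0.6245, 0.3874]), array([0.7524, 0.2396]), array([0.6538, 0.1567]), array([0.5277, 0.3104])] [np.float64(0.1955232314496775), np.float64(0.12885482057208983), np.float64(0.19883211691921607), np.float64(0.12363832784201588)] [0.6396 0.2735 0.    ]
0.006 [array([0.6235, 0.3872]), array([0.7508, 0.2402]), array([0.6527, 0.1578]), array([0.5273, 0.3107])] [np.float64(0.19444426957082142), np.float64(0.12814375704130973), np.float64(0.19773489551561374), np.float64(0.12295605064396649)] [0.6386 0.274  0.006 ]
0.012 [array([0.6226, 0.387 ]), array([0.7491, 0.2408]), array([0.6516, 0.1588]), array([0.5269, 0.3109])] [np.float64(0.19336530769196533), np.float64(0.12743269351052972), np.float64(0.1966376741120113), np.float64(0.1222737734459171)] [0.6376 0.2744 0.012 ]
t [322 240  18  18 139] [330.2086 248.2086] ((330.234619140625, 248.16908264160156), (16.860897064208984, 17.214704513549805), 95.73126983642578) [0.4363 0.2489 0.013 ] [0.4362 0.2484 0.008 ]
t [264 253  18  18 152] [272.5329 261.4539] ((272.6791076660156, 261.39031982421875), (16.978347778320312, 17.60333251953125),
[... 364 characters left out ...]
932031631469727), 98.2947006225586) [0.4143 0.3758 0.013 ] [0.4097 0.3747 0.008 ]
collar tri (array([0.5877, 0.315 , 0.0964]), np.float64(0.0011343351340934683))
mouth top z.11 [0.5885 0.3143 0.11  ]
knob tri (array([0.6523, 0.2337, 0.1032]), np.float64(0.01163289970041633)) [0.6506 0.2387 0.1   ]
housing [0.5954 0.2621 0.066 ]
housing [0.6521 0.1831 0.066 ]
housing [0.7262 0.2437 0.066 ]
housing [0.6639 0.3152 0.066 ]
red [0.6453 0.206  0.066 ] green [0.6259 0.2291 0.066 ] pointer [0.6518 0.2206 0.112 ]
cam [0.4523 0.3523 1.0873] [1.0984 0.5427 0.7515]
lamp (array([0.7534, 0.4084, 0.2291]), np.float64(0.0013610199178841875)) (array([0.7229, 0.3538, 0.2405]), np.float64(0.07539697259555722))
```

```bash
cat >> h.py <<'E'
def fix(yaw):
    r=np.array([np.cos(yaw),np.sin(yaw),0]); f=np.array([r[1],-r[0],0])  # right, front
    z=np.array([0,0,np.cos(np.pi/6)])+.5*f; return r,f,z
def overlay(S,box,fac,name,m,yaw,knob=None):
    im=cv2.resize(S["img"][box[1]:box[3],box[0]:box[2],::-1],None,fx=fac,fy=fac,interpolation=cv2.INTER_CUBIC)
    q=lambda X: tuple(int(round(v)) for v in ((proj(S,X)-np.array(box[:2])+.5)*fac-.5))
    r,f,z=fix(yaw); x=np.cross(r,z)
    def circ(c,a,b,R,col):
        P=np.array([q(c+R*(np.cos(w)*a+np.sin(w)*b)) for w in np.linspace(0,2*np.pi,60)]); cv2.polylines(im,[P],True,col,1,cv2.LINE_AA)
    m=np.asarray(m)
    circ(m,r,x,.028,(0,255,0)); circ(m,r,x,.024,(0,255,255)); circ(m-.018*z,r,x,.028,(0,160,0))
    cv2.line(im,q(m),q(m-.09*z),(255,0,255),1)
    k=m+.105*r if knob is None else np.asarray(knob); k=k.copy(); ex=np.array([0,0,1.])
    k[2]=.066; circ(k,r,f,.021,(255,255,0))
    for a in (60,120):
        d=np.cos(np.radians(a))*r+np.sin(np.radians(a))*f; k2=k+.03*d; cv2.circle(im,q(k2),3,(0,0,255) if a==60 else (0,255,0),1)
    d=np.cos(np.radians(60))*r+np.sin(np.radians(60))*f; e=np.cross(ex,d); k[2]=.112
    P=np.array([q(k+a*.019*d+b*.0065*e) for a,b in((1,1),(1,-1),(-1,-1),(-1,1))]); cv2.polylines(im,[P],True,(255,255,255),1,cv2.LINE_AA)
    cv2.imwrite(name,im)
E
python3 - <<'E'
from h import *
t=load("top0.pkl");s=load("side0.pkl")
m=[.588,.3155,.11]; yaw=np.arctan2(-.77,.638)
overlay(t,(262,105,370,212),5.5,"pics/ot1.png",m,yaw)
overlay(s,(160,190,300,295),5.5,"pics/os1.png",m,yaw)
E
```

```text
(no output)
```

View pics/ot1.png

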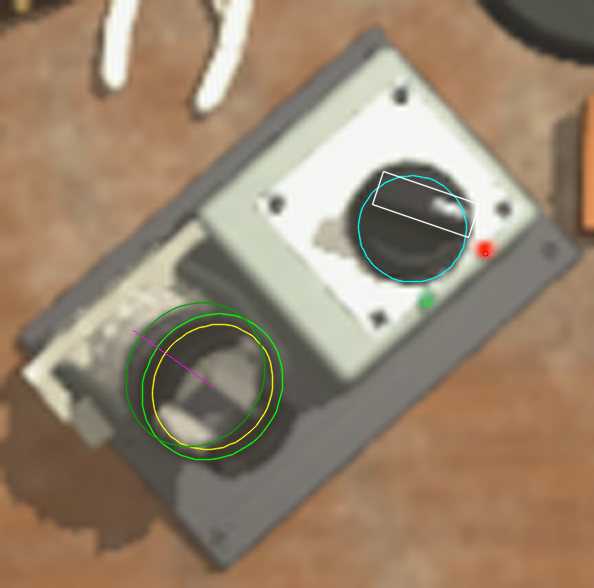

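View pics/os1.png

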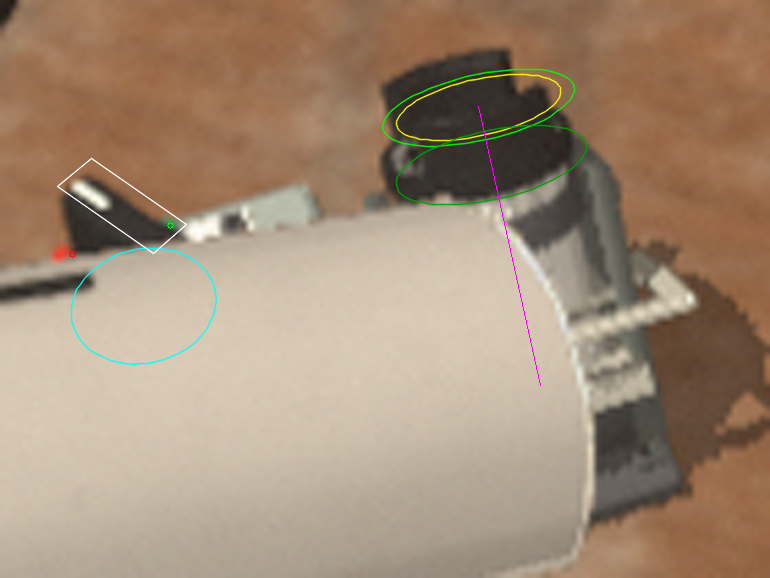

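Run:
```python
from h import *
t=load("top0.pkl");s=load("side0.pkl")
yaw=np.arctan2(-.77,.638); r,f,z=fix(yaw)
k=np.array([.588,.3155,.11])+.105*r+.001*f
m=np.array([.588,.3155,.11])+.008*f-.001*r
print(m,k)
overlay(t,(262,105,370,212),5.5,"pics/ot2.png",m,yaw,k)
overlay(s,(160,190,300,295),5.5,"pics/os2.png",m,yaw,k)
```

```text
[0.58120181 0.31116588 0.11      ] [0.65422185 0.23400972 0.11      ]
```

View pics/ot2.png

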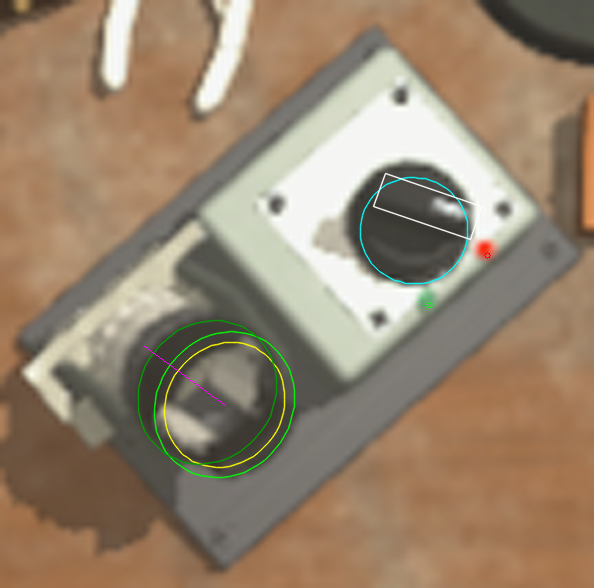

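View pics/os2.png

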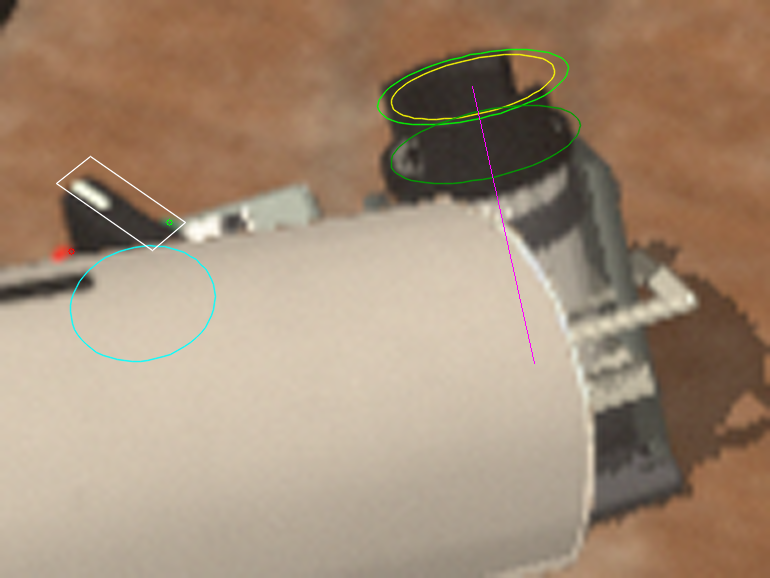

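Run:
```python
from h import *
t=load("top0.pkl");s=load("side0.pkl")
yaw=np.arctan2(-.77,.638); r,f,z=fix(yaw)
m=np.array([.588,.3155,.11])+.008*f-.001*r
for S in(t,s): S["img"]=(255*(S["img"]/255.)**.5).astype(np.uint8)
overlay(t,(278,148,326,200),11,"pics/ot3.png",m,yaw)
crop(t,(278,148,326,200),11,"pics/ot3b.png")
a=cv2.imread("pics/ot3.png");b=cv2.imread("pics/ot3b.png");cv2.imwrite("pics/ot3c.png",cv2.resize(np.hstack([a,b]),None,fx=.75,fy=.75))
overlay(s,(225,190,275,240),11,"pics/os3.png",m,yaw)
crop(s,(225,190,275,240),11,"pics/os3b.png")
a=cv2.imread("pics/os3.png");b=cv2.imread("pics/os3b.png");cv2.imwrite("pics/os3c.png",cv2.resize(np.hstack([a,b]),None,fx=.72,fy=.72))
```

```text
(no output)
```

View pics/ot3c.png

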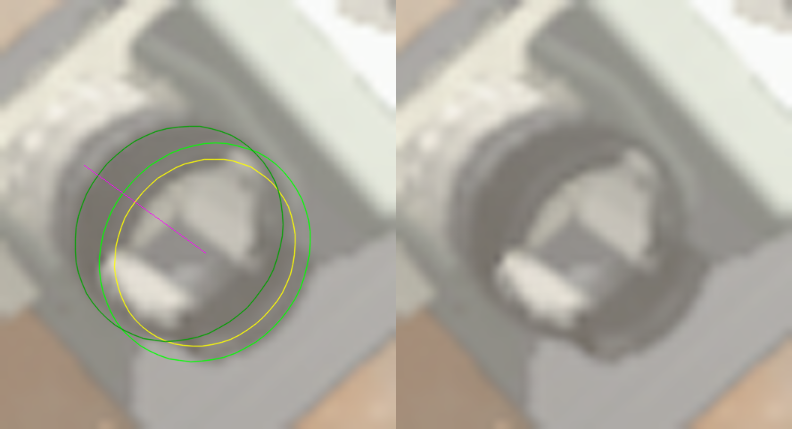

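View pics/os3c.png

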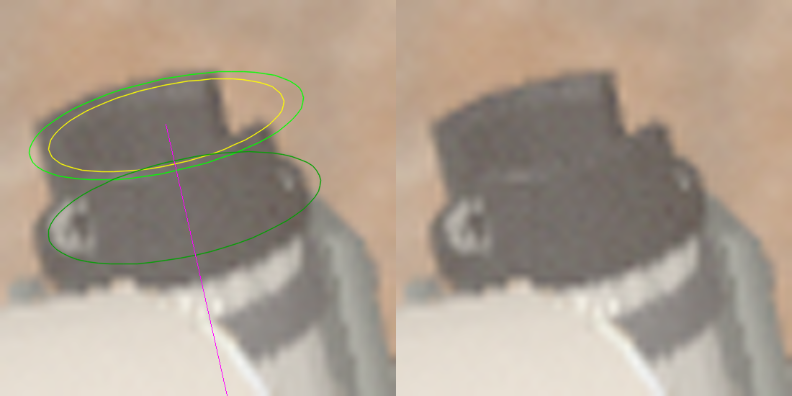

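Run:
```python
from h import *
t=load("top0.pkl");s=load("side0.pkl")
yaw=np.arctan2(-.77,.638); r,f,z=fix(yaw); m=np.array([.588,.3155,.11])+.008*f-.001*r
d=np.cross(z,r); d=d if d@f>0 else -d
for S,box,fac,n in((t,(278,148,326,200),11,"t"),(s,(225,190,275,240),11,"s")):
    S["img"]=(255*(S["img"]/255.)**.5).astype(np.uint8); crop(S,box,fac,"pics/tmp.png"); im=cv2.imread("pics/tmp.png")
    for sg in(1,-1):
      for df in (1,-1):
        P=[m+sg*.02395*r+df*.0145*d,m+sg*.02395*r+df*.0145*d-.018*z]
        q=[tuple(int(v) for v in (proj(S,X)-np.array(box[:2])+.5)*fac) for X in P]
        cv2.line(im,q[0],q[1],(0,0,255) if df>0 else (255,0,0),1); cv2.circle(im,q[0],4,(0,255,0),1)
    cv2.imwrite(f"pics/e{n}.png",im)
a=cv2.imread("pics/et.png");b=cv2.imread("pics/es.png")[:528];b=cv2.copyMakeBorder(b,0,max(0,a.shape[0]-b.shape[0]),0,0,0);cv2.imwrite("pics/e.png",cv2.resize(np.hstack([a,b[:a.shape[0]]]),None,fx=.74,fy=.74))
```

```text
(no output)
```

View pics/e.png

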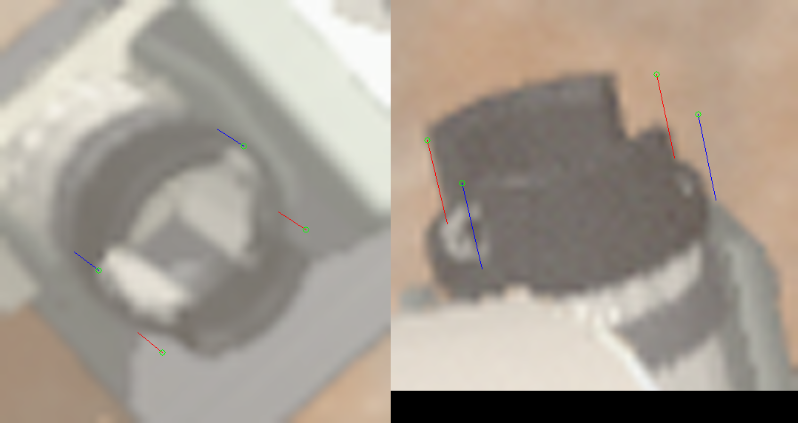

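```bash
cat > ov.py <<'E'
from h import *
import sys
def run(m,yaw,out):
    t=load("top0.pkl");s=load("side0.pkl")
    r,f,z=fix(yaw); m=np.array(m)
    d=np.cross(z,r); d=d if d@f>0 else -d
    for S,box,fac,n in((t,(278,148,326,200),11,"t"),(s,(225,190,275,240),11,"s")):
        S["img"]=(255*(S["img"]/255.)**.5).astype(np.uint8); crop(S,box,fac,"pics/tmp.png"); im=cv2.imread("pics/tmp.png")
        for df in (1,-1):
          for R in (.028,.0208,.024):
            w=np.linspace(-46,46,20); 
            for dz in((0,-.018) if R==.028 else ((0,) if R==.024 else (-.003,))):
                P=[m+df*R*(np.cos(np.radians(a))*d+np.sin(np.radians(a))*r)+dz*z for a in w]
                q=np.array([[int(v) for v in (proj(S,X)-np.array(box[:2])+.5)*fac] for X in P])
                cv2.polylines(im,[q],False,(0,0,255) if df>0 else (255,0,0),1,cv2.LINE_AA)
        cv2.imwrite(f"pics/e{n}.png",im)
    a=cv2.imread("pics/et.png");b=cv2.imread("pics/es.png")[:528];b=cv2.copyMakeBorder(b,0,max(0,a.shape[0]-b.shape[0]),0,0,0);cv2.imwrite(out,cv2.resize(np.hstack([a,b[:a.shape[0]]]),None,fx=.74,fy=.74))
E
python3 - <<'E'
from ov import *
yaw=np.arctan2(-.77,.638); r,f,z=fix(yaw)
run(np.array([.588,.3155,.11])+.008*f-.001*r,yaw,"pics/e2.png")
E
```

```text
(no output)
```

View pics/e2.png

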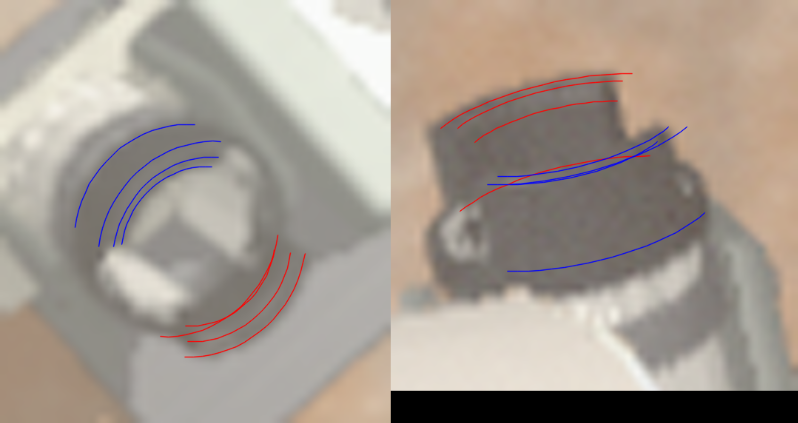

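>>> drive_tool --rows '[{"dx": 0.6,"dy": -0.66,"dz": -0.26,"az": -1},{"dx": 0.6,"dy": -0.66,"dz": -0.26,"az": -1},{"dx": 0.6,"dy": -0.66,"dz": -0.26,"az": -1},{"dx": 0.6,"dy": -0.66,"dz": -0.26,"az": -1},{"dx": 0.6,"dy": -0.66,"dz": -0.26,"az": -1},{"dx": 0.6,"dy": -0.66,"dz": -0.26,"az": -1},{"dx": 0.6,"dy": -0.66,"dz": -0.26,"az": -1},{"dx": 0.6,"dy": -0.66,"dz": -0.26,"az": -1}]' --claw 62 --squeeze 40

```text
invalid input
```

>>> drive_tool --rows '[{"dx": 0.6,"dy": -0.66,"dz": -0.26,"ax": 0,"ay": 0,"az": -1}]'

```text
clock: 0.72
tool_pos: [0.2389, 0.5615, 0.2939]
eef_rot: [0.261, 0.965, 0.001, -0.001]
force: [0.2, -0.2, 0.0]
grip_width: 0.0855
```

>>> drive_tool --rows '[{"dx": 0.6,"dy": -0.66,"dz": -0.26,"ax": 0,"ay": 0,"az": -1},{"dx": 0.6,"dy": -0.66,"dz": -0.26,"ax": 0,"ay": 0,"az": -1},{"dx": 0.6,"dy": -0.66,"dz": -0.26,"ax": 0,"ay": 0,"az": -1},{"dx": 0.6,"dy": -0.66,"dz": -0.26,"ax": 0,"ay": 0,"az": -1},{"dx": 0.6,"dy": -0.66,"dz": -0.26,"ax": 0,"ay": 0,"az": -1},{"dx": 0.6,"dy": -0.66,"dz": -0.26,"ax": 0,"ay": 0,"az": -1},{"dx": 0.6,"dy": -0.66,"dz": -0.26,"ax": 0,"ay": 0,"az": -1}]' --claw 62 --squeeze 40

```text
clock: 1.6
tool_pos: [0.4116, 0.3713, 0.2202]
eef_rot: [0.78, 0.626, 0.003, 0.0]
force: [0.5, -0.2, 0.0]
grip_width: 0.062
```

```bash
cat > g.py <<'E'
from h import *
from scipy.spatial.transform import Rotation as Ro
YAW=np.arctan2(-.77,.638)
def need(Rt,P,off=0.0):
    """Rt 3x3 tool axes cols; P world target of point 'off' ahead of TCP along tool z. prints units"""
    from workcell import arm
    st=arm.get_state(); R=Ro.from_quat(st["eef_rot"]); p=np.array(st["tool_pos"])
    T=np.asarray(P)-off*Rt[:,2]
    rv=(Ro.from_matrix(Rt)*R.inv()).as_rotvec(degrees=True)/10
    print("clk",round(st["clock"],2),"shift",np.round((T-p)/.04,2),"turn",np.round(rv,2),"force",np.round(st["force"],1),"w",round(st["grip_width"]*1e3,1),"target",np.round(T,4))
def axes(jaw,down):
    z=np.array(down,float);z/=np.linalg.norm(z);y=np.array(jaw,float);y-=y@z*z;y/=np.linalg.norm(y);return np.stack([np.cross(y,z),y,z],1)
r,f,zt=fix(YAW)
D=axes(r,[0,0,-1]); TUBE=axes(r,-zt)
E
python3 - <<'E'
from g import *
need(D,[.4095,.376,.12])
E
```

```text
clk 1.6 shift [-0.05  0.12 -2.51] turn [-0.01  0.04 -3.79] force [ 0.5 -0.2  0. ] w 62.0 target [0.4095 0.376  0.12  ]
```

>>> drive_tool --rows '[{"dx": 0,"dy": 0.12,"dz": -0.6,"ax": 0,"ay": 0,"az": -1},{"dx": -0.05,"dy": 0,"dz": -0.6,"ax": 0,"ay": 0,"az": -1},{"dx": 0,"dy": 0,"dz": -0.6,"ax": 0,"ay": 0,"az": -1},{"dx": 0,"dy": 0,"dz": -0.6,"ax": 0,"ay": 0,"az": -0.8},{"dx": 0,"dy": 0,"dz": 0,"ax": 0,"ay": 0,"az": 0}]'

```text
clock: 2.22
tool_pos: [0.4126, 0.3733, 0.1224]
eef_rot: [0.946, 0.325, 0.004, 0.002]
force: [0.3, 0.0, 0.1]
grip_width: 0.0617
```

Run:
```python
from g import *
from workcell import eyes
need(D,[.4095,.376,.075])
for n in("top","side"):
    s=eyes.snapshot(n); pickle.dump(s,open(n+"1.pkl","wb"))
    c=proj(s,[.4095,.376,.04]).astype(int); crop(s,(max(0,c[0]-60),max(0,c[1]-60),c[0]+60,c[1]+60),4.5,f"pics/{n}1.png")
    print(n,max(0,c[0]-60),max(0,c[1]-60))
a=cv2.imread("pics/top1.png");b=cv2.imread("pics/side1.png");h=min(len(a),len(b));cv2.imwrite("pics/p1.png",cv2.resize(np.hstack([a[:h],b[:h]]),None,fx=.73,fy=.73))
```

```text
clk 2.23 shift [-0.08  0.07 -1.18] turn [0.01 0.06 0.18] force [0.3 0.  0.1] w 61.7 target [0.4095 0.376  0.075 ]
top 212 201
side 252 112
```

View pics/p1.png

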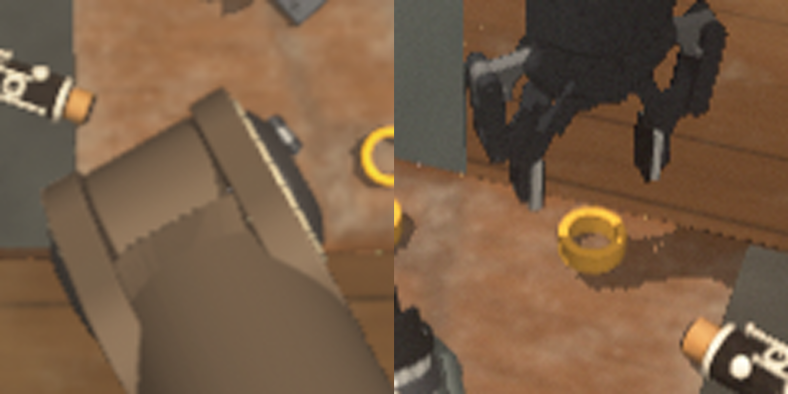

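>>> drive_tool --rows '[{"dx": -0.08,"dy": 0.07,"dz": -0.5,"ax": 0,"ay": 0.05,"az": 0.2},{"dx": -0.03,"dy": 0.02,"dz": -0.5,"ax": 0,"ay": 0,"az": 0},{"dx": -0.03,"dy": 0.02,"dz": -0.15,"ax": 0,"ay": 0,"az": 0},{"dx": 0,"dy": 0,"dz": 0,"ax": 0,"ay": 0,"az": 0}]'

```text
clock: 2.82
tool_pos: [0.4105, 0.3809, 0.0827]
eef_rot: [0.938, 0.347, 0.005, -0.003]
force: [-0.0, 0.1, 0.1]
grip_width: 0.0621
```

Run:
```python
from g import *
from workcell import eyes
need(D,[.4095,.376,.0735])
s=eyes.snapshot("side"); pickle.dump(s,open("side2.pkl","wb"))
crop(s,(250,110,370,230),5,"pics/side2.png")
```

```text
clk 2.83 shift [-0.03 -0.12 -0.23] turn [-0.05  0.05 -0.09] force [-0.   0.1  0.1] w 62.1 target [0.4095 0.376  0.0735]
```

View pics/side2.png

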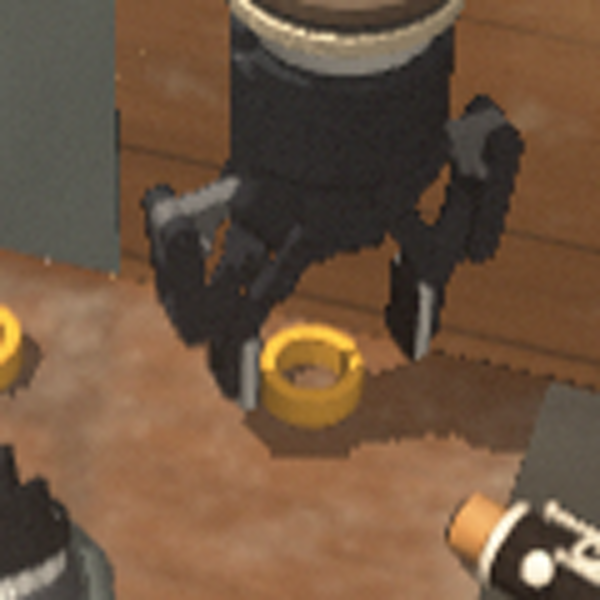

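>>> drive_tool --rows '[{"dx": -0.03,"dy": -0.12,"dz": 0,"ax": 0,"ay": 0,"az": -0.05},{"dx": 0,"dy": 0,"dz": -0.1,"ax": 0,"ay": 0,"az": 0},{"dx": 0,"dy": 0,"dz": 0,"ax": 0,"ay": 0,"az": 0}]'

```text
clock: 3.25
tool_pos: [0.4102, 0.3762, 0.0805]
eef_rot: [0.94, 0.342, 0.007, -0.004]
force: [-0.1, 0.1, 0.4]
grip_width: 0.0623
```

Run:
```python
from g import *
need(D,[.4095,.376,.0735])
```

```text
clk 3.25 shift [-0.02 -0.01 -0.18] turn [-0.06  0.06 -0.04] force [-0.1  0.1  0.4] w 62.3 target [0.4095 0.376  0.0735]
```

>>> drive_tool --rows '[{"dx": -0.02,"dy": 0,"dz": -0.18,"ax": -0.08,"ay": 0.08,"az": 0},{"dx": 0,"dy": 0,"dz": 0,"ax": 0,"ay": 0,"az": 0}]'

```text
clock: 3.5
tool_pos: [0.4092, 0.3764, 0.0728]
eef_rot: [0.939, 0.343, -0.003, 0.001]
force: [0.0, 0.4, 0.8]
grip_width: 0.0622
```

Run:
```python
from g import *
need(D,[.4095,.376,.0735])
```

```text
clk 3.5 shift [ 0.01 -0.01  0.02] turn [ 0.02 -0.03 -0.04] force [0.  0.4 0.8] w 62.2 target [0.4095 0.376  0.0735]
```

Good; close on the ring.

>>> drive_tool --rows '[{"dx": 0,"dy": 0,"dz": 0,"ax": 0,"ay": 0,"az": 0},{"dx": 0,"dy": 0,"dz": 0,"ax": 0,"ay": 0,"az": 0},{"dx": 0,"dy": 0,"dz": 0,"ax": 0,"ay": 0,"az": 0},{"dx": 0,"dy": 0,"dz": 0,"ax": 0,"ay": 0,"az": 0}]' --claw 36 --squeeze 40

```text
clock: 4.0
tool_pos: [0.4094, 0.3764, 0.0727]
eef_rot: [0.94, 0.343, -0.003, 0.001]
force: [-0.2, 1.2, -1.7]
grip_width: 0.0387
```

Run:
```python
from g import *
need(D,[.4095,.376,.0735])
from workcell import eyes
s=eyes.snapshot("side"); pickle.dump(s,open("side2.pkl","wb"))
crop(s,(250,110,370,230),5,"pics/side3.png")
```

```text
clk 4.0 shift [ 0.   -0.01  0.02] turn [ 0.02 -0.03 -0.04] force [-0.2  1.2 -1.7] w 38.7 target [0.4095 0.376  0.0735]
```

View pics/side3.png

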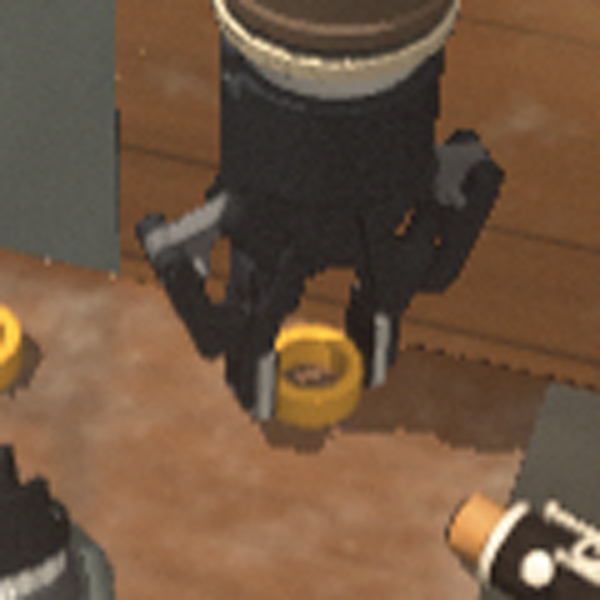

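Run:
```python
from g import *
s=load("side2.pkl"); box=(250,110,370,230);fac=5
im=cv2.imread("pics/side3.png")
st_p=np.array([.4094,.3764,.008])
for zz in(0,.016):
    P=np.array([((proj(s,[.4094+.02*np.cos(a),.3764+.02*np.sin(a),zz])-np.array(box[:2])+.5)*fac).astype(int) for a in np.linspace(0,6.28,50)])
    cv2.polylines(im,[P],True,(0,255,0),1)
for sg in(1,-1):
    c=np.array([.4094,.3764,0])+sg*.02*r
    P=np.array([((proj(s,c+a*.011*f+np.array([0,0,h]))-np.array(box[:2])+.5)*fac).astype(int) for a,h in((1,.002),(-1,.002),(-1,.03),(1,.03))])
    cv2.polylines(im,[P],True,(255,0,255),1)
cv2.imwrite("pics/side3o.png",im)
```

```text
(no output)
```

View pics/side3o.png

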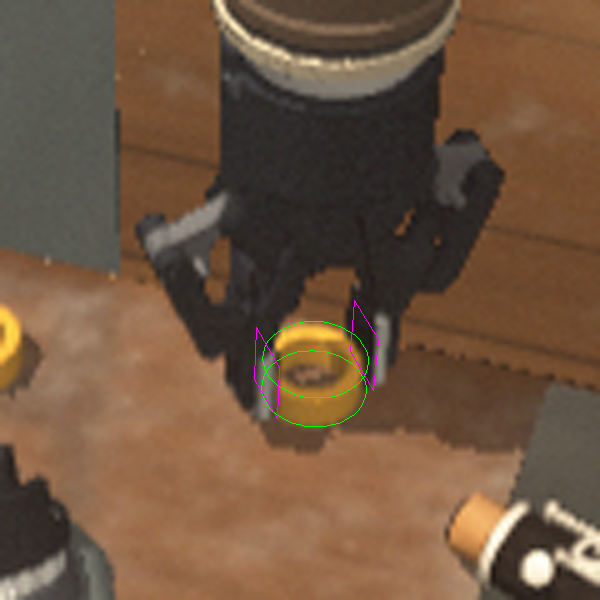

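```bash
cat >> g.py <<'E'
M=np.array([.581,.3105,.11])
E
python3 - <<'E'
from g import *
need(TUBE,M+.06*zt,.0647)
print(zt,TUBE)
E
```

```text
clk 4.05 shift [ 3.09 -2.64  3.63] turn [ 1.94 -2.33 -0.04] force [-0.1 -0.1 -0.5] w 38.6 target [0.533  0.2707 0.218 ]
[-0.38501078 -0.31900893  0.8660254 ] [[ 6.66858233e-01  6.38017865e-01  3.85010780e-01]
 [ 5.52539679e-01 -7.70021561e-01  3.19008932e-01]
 [ 5.00000000e-01 -1.20141034e-17 -8.66025404e-01]]
```

>>> drive_tool --rows '[{"dx": 0,"dy": 0,"dz": 0.5,"ax": 0,"ay": 0,"az": 0},{"dx": 0,"dy": 0,"dz": 0.9,"ax": 0,"ay": 0,"az": 0},{"dx": 0,"dy": 0,"dz": 0.9,"ax": 0,"ay": 0,"az": 0},{"dx": 0.6,"dy": -0.5,"dz": 0.9,"ax": 0.4,"ay": -0.5,"az": 0},{"dx": 0.6,"dy": -0.5,"dz": 0.4,"ax": 0.4,"ay": -0.5,"az": 0},{"dx": 0.6,"dy": -0.5,"dz": 0.1,"ax": 0.4,"ay": -0.5,"az": 0},{"dx": 0.6,"dy": -0.5,"dz": 0,"ax": 0.4,"ay": -0.5,"az": 0},{"dx": 0.5,"dy": -0.5,"dz": 0,"ax": 0.3,"ay": -0.3,"az": 0}]'

```text
clock: 5.05
tool_pos: [0.5256, 0.2757, 0.2254]
eef_rot: [0.906, 0.333, 0.247, -0.085]
force: [0.4, 0.1, -1.2]
grip_width: 0.0385
```

Run:
```python
from g import *
need(TUBE,M+.04*zt,.0647)
```

```text
clk 5.05 shift [ 0.38  0.04 -0.62] turn [ 0.03  0.06 -0.06] force [ 0.4  0.1 -1.2] w 38.5 target [0.5407 0.2771 0.2007]
```

>>> drive_tool --rows '[{"dx": 0.3,"dy": 0.04,"dz": -0.3,"ax": 0.03,"ay": 0.06,"az": -0.06},{"dx": 0.08,"dy": 0,"dz": -0.3,"ax": 0,"ay": 0,"az": 0},{"dx": 0,"dy": 0,"dz": 0,"ax": 0,"ay": 0,"az": 0}]'

```text
clock: 5.42
tool_pos: [0.5429, 0.2711, 0.2009]
eef_rot: [0.91, 0.322, 0.244, -0.087]
force: [0.2, 0.2, -0.7]
grip_width: 0.0386
```

```bash
cat > look.py <<'E'
from g import *
from workcell import eyes,arm
def look(tag,off=.0647,m=None):
    m=M if m is None else m
    out=[]
    st=arm.get_state(); R=Ro.from_quat(st["eef_rot"]).as_matrix(); c=np.array(st["tool_pos"])+off*R[:,2]
    for n,w in(("top",(36,38)),("side",(36,38))):
        s=eyes.snapshot(n); pickle.dump(s,open(f"{n}_{tag}.pkl","wb"))
        b=proj(s,(c+m)/2).astype(int); x0,y0=b[0]-w[0],b[1]-w[1]; fac=5.5
        s2=dict(s); s2["img"]=(255*(s["img"]/255.)**.6).astype(np.uint8)
        crop(s2,(x0,y0,x0+2*w[0],y0+2*w[1]),fac,"pics/tmp.png"); raw=cv2.imread("pics/tmp.png"); im=raw.copy()
        q=lambda X:((proj(s,X)-np.array([x0,y0])+.5)*fac).astype(int)
        for dz in(-.008,.008):
            cv2.polylines(im,[np.array([q(c+dz*R[:,2]+.02*(np.cos(a)*R[:,0]+np.sin(a)*R[:,1])) for a in np.linspace(0,6.28,50)])],True,(0,255,0),1)
        d=np.cross(zt,r)
        for df in(1,-1):
            cv2.polylines(im,[np.array([q(m+df*.028*(np.cos(a)*d+np.sin(a)*r)) for a in np.radians(np.linspace(-46,46,20))])],False,(0,0,255),1)
        out.append(np.vstack([raw,im]) if 0 else np.hstack([raw,im]))
    o=np.vstack(out); k=min(800/o.shape[1],600/o.shape[0]); cv2.imwrite(f"pics/look_{tag}.png",cv2.resize(o,None,fx=k,fy=k))
E
python3 - <<'E'
from look import *
need(TUBE,M+.04*zt,.0647)
look("a")
E
```

```text
clk 5.42 shift [-0.06  0.15 -0.01] turn [-0.01 -0.    0.06] force [ 0.2  0.2 -0.7] w 38.6 target [0.5407 0.2771 0.2007]
```

View pics/look_a.png

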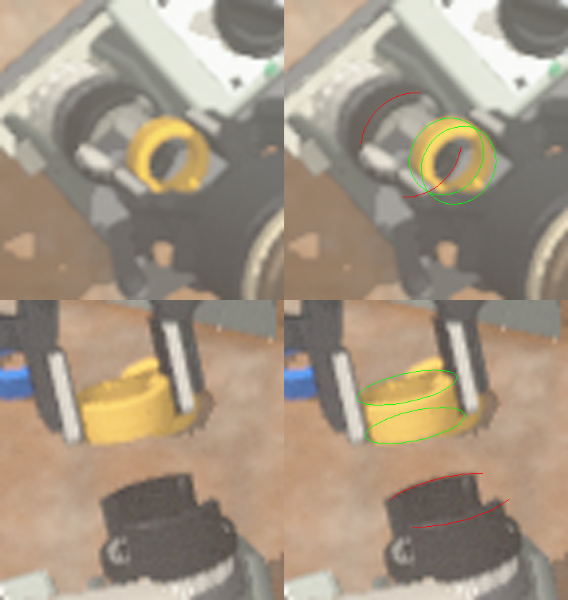

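Run:
```python
from g import *
from workcell import arm
st=arm.get_state(); R=Ro.from_quat(st["eef_rot"]).as_matrix(); c=np.array(st["tool_pos"])+.0647*R[:,2]
for n in("top","side"):
    s=load(f"{n}_a.pkl"); b=proj(s,c).astype(int); w=16; x0,y0=b-w-(2 if n=="side" else 0); fac=17
    outs=[]
    s["img"]=(255*(s["img"]/255.)**.7).astype(np.uint8)
    crop(s,(x0,y0,x0+2*w+4,y0+2*w+2),fac,"pics/tmp.png"); im=cv2.imread("pics/tmp.png"); 
    q=lambda X:((proj(s,X)-np.array([x0,y0])+.5)*fac).astype(int)
    for dz in(-.008,.008):
      for RR in(.02,.0135):
        cv2.polylines(im,[np.array([q(c+dz*R[:,2]+RR*(np.cos(a)*R[:,0]+np.sin(a)*R[:,1])) for a in np.linspace(0,6.28,50)])],True,(0,255,0) if RR==.02 else (255,0,0),1)
    cv2.imwrite(f"pics/z_{n}.png",im)
```

```text
(no output)
```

View pics/z_top.png

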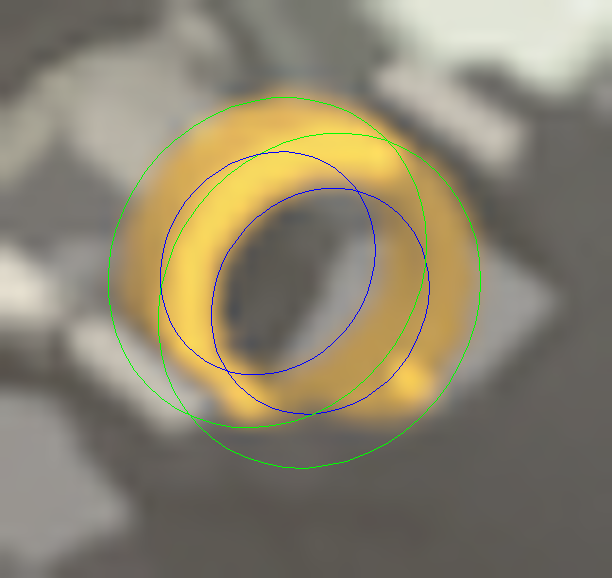

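View pics/z_side.png

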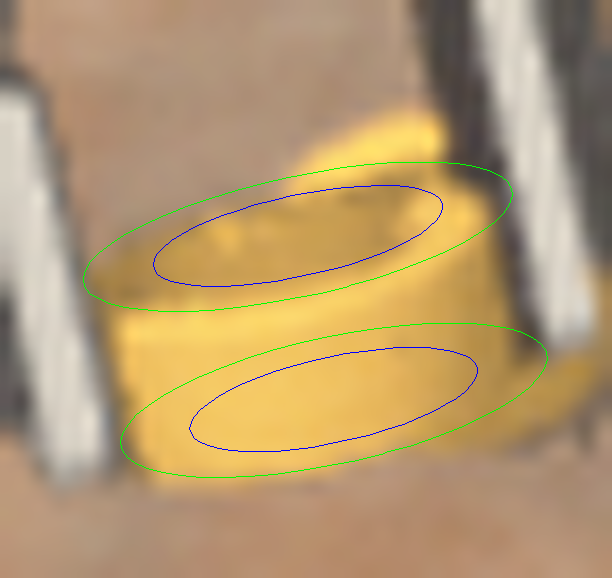

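Run:
```python
from g import *
d=np.cross(zt,r); d=d if d@f>0 else -d
for n in("top","side"):
    s=load(f"{n}0.pkl"); b=proj(s,M-.012*zt).astype(int); w=19; x0,y0=b-w; fac=15.5
    s["img"]=(255*(s["img"]/255.)**.5).astype(np.uint8)
    crop(s,(x0,y0,x0+2*w,y0+2*w),fac,"pics/tmp.png"); im=cv2.imread("pics/tmp.png"); 
    q=lambda X:((proj(s,X)-np.array([x0,y0])+.5)*fac).astype(int)
    for dz in(-.018,-.026):
        cv2.polylines(im,[np.array([q(M+dz*zt+.028*(np.cos(a)*d+np.sin(a)*r)) for a in np.linspace(0,6.28,60)])],True,(0,255,0),1,cv2.LINE_AA)
    for df in(1,-1):
      for R_,dz in((.028,0),(.024,0),(.0208,-.003)):
        cv2.polylines(im,[np.array([q(M+dz*zt+df*R_*(np.cos(a)*d+np.sin(a)*r)) for a in np.radians(np.linspace(-46,46,20))])],False,(0,0,255) if R_>.021 else (255,0,0),1,cv2.LINE_AA)
    cv2.imwrite(f"pics/m_{n}.png",im)
```

```text
(no output)
```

View pics/m_top.png

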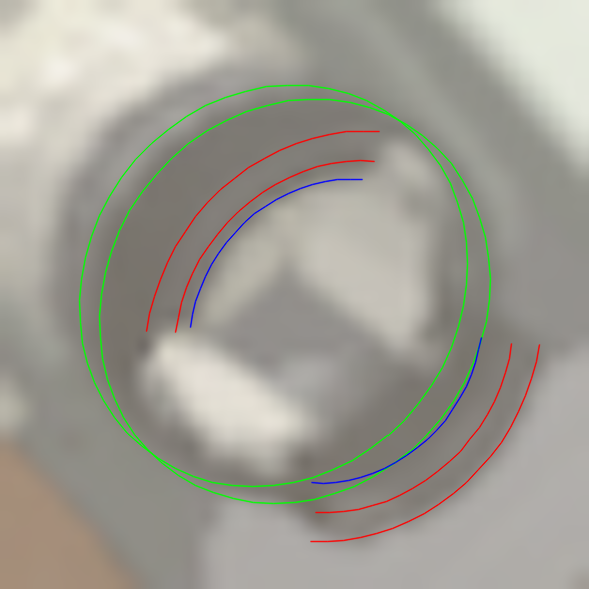

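View pics/m_side.png

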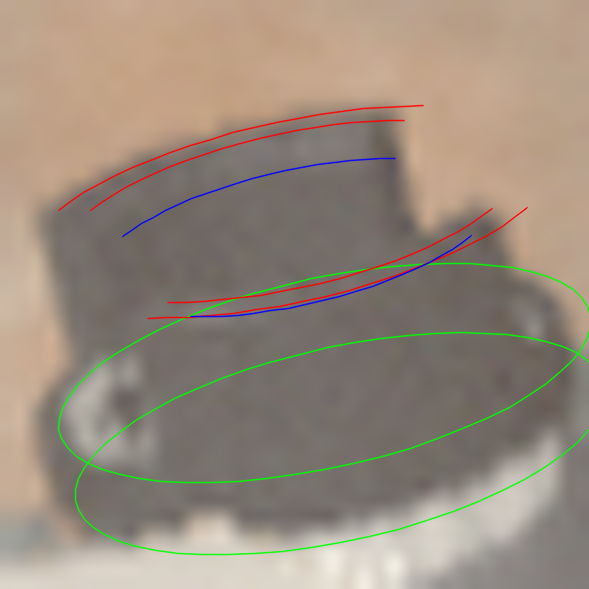

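Run:
```python
from g import *
d=np.cross(zt,r); d=d if d@f>0 else -d
s=load("top0.pkl"); s["img"]=(255*(s["img"]/255.)**.5).astype(np.uint8)
ims=[]
for mm in (M, M+np.array([0,-.002,0])):
    b=proj(s,M-.012*zt).astype(int); w=19; x0,y0=b-w; fac=15.5
    crop(s,(x0,y0,x0+2*w,y0+2*w),fac,"pics/tmp.png"); im=cv2.imread("pics/tmp.png"); 
    q=lambda X:tuple(int(v) for v in((proj(s,X)-np.array([x0,y0])+.5)*fac))
    for sg in(1,-1): cv2.line(im,q(mm+sg*.0098*r-.07*zt+.018*d),q(mm+sg*.0098*r-.07*zt-.018*d),(255,0,0),1)
    cv2.polylines(im,[np.array([q(mm-.018*zt+.0208*(np.cos(a)*d+np.sin(a)*r)) for a in np.linspace(0,6.28,60)])],True,(0,255,0),1,cv2.LINE_AA)
    for df in(1,-1):
      for R_,dz in((.028,0),(.0208,-.003)):
        cv2.polylines(im,[np.array([q(mm+dz*zt+df*R_*(np.cos(a)*d+np.sin(a)*r)) for a in np.radians(np.linspace(-44.2,44.2,20))])],False,(0,0,255),1,cv2.LINE_AA)
    ims.append(im[:, :560])
cv2.imwrite("pics/mt.png",cv2.resize(np.hstack(ims),None,fx=.71,fy=.71))
```

```text
(no output)
```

View pics/mt.png

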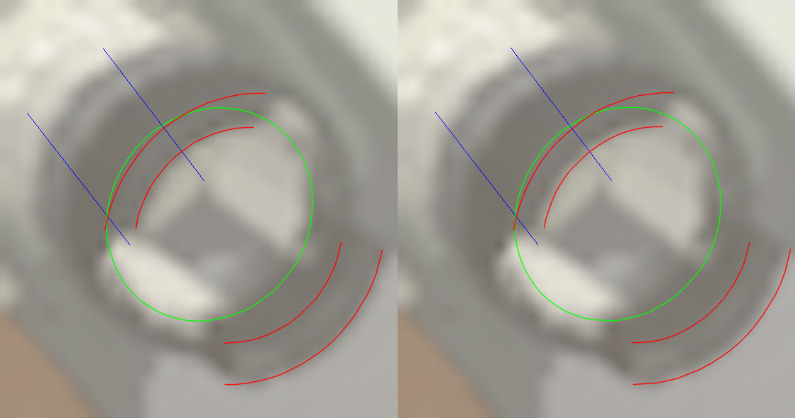

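```bash
sed -i 's/^M=.*/M=np.array([.581,.310,.11])/' g.py
python3 - <<'E'
from g import *
need(TUBE,M+.016*zt,.0647)
E
```

```text
clk 5.53 shift [ 0.17  0.31 -0.55] turn [-0.01  0.01  0.06] force [-0.4  0.1 -0.8] w 38.6 target [0.5499 0.2843 0.1799]
```

>>> drive_tool --rows '[{"dx": 0.0,"dy": 0.15,"dz": -0.1,"ax": 0,"ay": 0,"az": 0.06},{"dx": 0.17,"dy": 0.16,"dz": -0.44,"ax": 0,"ay": 0,"az": 0},{"dx": 0,"dy": 0,"dz": 0,"ax": 0,"ay": 0,"az": 0}]'

```text
clock: 5.9
tool_pos: [0.5492, 0.2874, 0.1813]
eef_rot: [0.907, 0.33, 0.245, -0.09]
force: [-0.3, 0.2, -1.9]
grip_width: 0.0383
```

Run:
```python
from g import *
need(TUBE,M+.016*zt,.0647)
```

```text
clk 5.9 shift [ 0.02 -0.08 -0.04] turn [-0.02  0.02 -0.03] force [-0.3  0.2 -1.9] w 38.3 target [0.5499 0.2843 0.1799]
```

>>> drive_tool --rows '[{"dx": 0.02,"dy": -0.08,"dz": -0.03,"ax": -0.02,"ay": 0.02,"az": -0.03},{"dx": 0,"dy": 0,"dz": 0,"ax": 0,"ay": 0,"az": 0}]'

```text
clock: 6.15
tool_pos: [0.5499, 0.2843, 0.181]
eef_rot: [0.909, 0.328, 0.243, -0.088]
force: [0.8, -0.2, -0.8]
grip_width: 0.0383
```

Run:
```python
from look import *
need(TUBE,M+.016*zt,.0647)
from workcell import arm
st=arm.get_state(); R=Ro.from_quat(st["eef_rot"]).as_matrix(); c=np.array(st["tool_pos"])+.0647*R[:,2]
print("ring in mouth frame (r,d,z)",(c-M)@r*1e3,(c-M)@np.cross(zt,r)*1e3,(c-M)@zt*1e3)
ims=[]
for n in("top","side"):
    s=eyes.snapshot(n); pickle.dump(s,open(f"{n}_b.pkl","wb"))
    s2=dict(s);s2["img"]=(255*(s["img"]/255.)**.6).astype(np.uint8)
    b=proj(s,M).astype(int);w=22;crop(s2,(b[0]-w,b[1]-w,b[0]+w,b[1]+w),9,"pics/tmp.png");ims.append(cv2.imread("pics/tmp.png"))
cv2.imwrite("pics/b.png",np.hstack(ims))
```

```text
clk 6.15 shift [ 0.   -0.   -0.03] turn [-0. -0. -0.] force [ 0.8 -0.2 -0.8] w 38.3 target [0.5499 0.2843 0.1799]
ring in mouth frame (r,d,z) -0.14142494036855263 0.580428950364878 17.000430593154977
```

View pics/b.png

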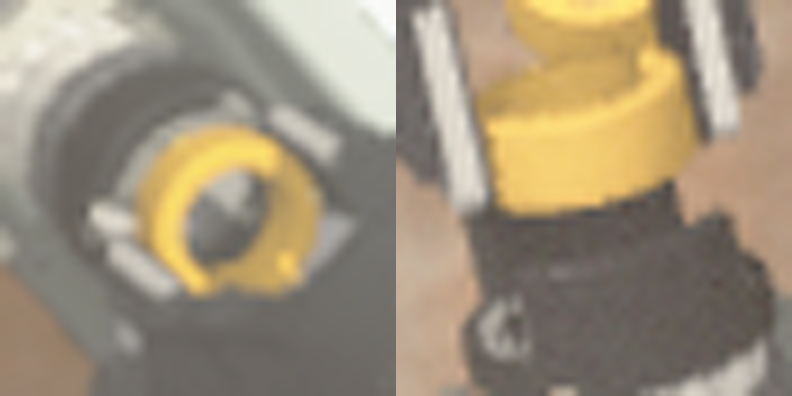

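>>> drive_tool --rows '[{"dx": 0.07,"dy": 0.055,"dz": -0.16,"ax": 0,"ay": 0,"az": 0},{"dx": 0.07,"dy": 0.055,"dz": -0.16,"ax": 0,"ay": 0,"az": 0},{"dx": 0,"dy": 0,"dz": 0,"ax": 0,"ay": 0,"az": 0}]'

```text
clock: 6.62
tool_pos: [0.5551, 0.2884, 0.1673]
eef_rot: [0.909, 0.328, 0.243, -0.088]
force: [0.5, -0.3, -1.2]
grip_width: 0.0384
```

```bash
cat >> g.py <<'E'
def rel(off=.0647):
    from workcell import arm
    st=arm.get_state(); R=Ro.from_quat(st["eef_rot"]).as_matrix(); c=np.array(st["tool_pos"])+off*R[:,2]
    d=np.cross(zt,r); d=d if d@f>0 else -d
    B=np.stack([r,d,zt]); print("mm r,d,z",np.round((c-M)@B.T*1e3,1),"F r,d,z",np.round(B@st["force"],1),"w",round(st["grip_width"]*1e3,1))
E
python3 - <<'E'
from g import *
need(TUBE,M+.0*zt,.0647);rel()
E
```

```text
clk 6.62 shift [ 0.02  0.02 -0.03] turn [-0.   -0.01 -0.  ] force [ 0.5 -0.3 -1.2] w 38.4 target [0.5561 0.2894 0.166 ]
mm r,d,z [0.1 0.6 1.8] F r,d,z [ 0.6  0.4 -1.1] w 38.4
```

>>> drive_tool --rows '[{"dx": 0.055,"dy": 0.045,"dz": -0.12,"ax": 0,"ay": 0,"az": 0},{"dx": 0.055,"dy": 0.045,"dz": -0.12,"ax": 0,"ay": 0,"az": 0},{"dx": 0,"dy": 0,"dz": 0,"ax": 0,"ay": 0,"az": 0}]'

```text
clock: 7.0
tool_pos: [0.5599, 0.2922, 0.157]
eef_rot: [0.909, 0.328, 0.243, -0.088]
force: [-5.4, -4.5, 6.1]
grip_width: 0.0383
```

Run:
```python
from g import *
need(TUBE,M-.009*zt,.0647);rel()
```

```text
clk 7.0 shift [-0.01  0.    0.03] turn [-0.   -0.01 -0.  ] force [-5.4 -4.5  6.1] w 38.3 target [0.5596 0.2922 0.1582]
mm r,d,z [  0.1   0.4 -10.2] F r,d,z [0.  3.  8.8] w 38.3
```

>>> drive_tool --rows '[{"dx": -0.02,"dy": -0.015,"dz": 0.04,"ax": 0,"ay": 0,"az": 0},{"dx": 0,"dy": 0,"dz": 0,"ax": 0,"ay": 0,"az": 0}]'

```text
clock: 7.25
tool_pos: [0.5592, 0.2917, 0.1584]
eef_rot: [0.909, 0.328, 0.243, -0.088]
force: [0.2, -0.9, -0.7]
grip_width: 0.0383
```

>>> drive_tool --rows '[{"dx": 0,"dy": 0,"dz": 0,"ax": 0,"ay": 0,"az": 0},{"dx": 0,"dy": 0,"dz": 0,"ax": 0,"ay": 0,"az": 0},{"dx": 0,"dy": 0,"dz": 0,"ax": 0,"ay": 0,"az": 0}]' --claw 52

```text
clock: 7.62
tool_pos: [0.5598, 0.2923, 0.1588]
eef_rot: [0.909, 0.328, 0.244, -0.088]
force: [0.4, 0.5, 0.8]
grip_width: 0.0519
```

Run:
```python
from look import *
rel()
ims=[]
for n in("top","side"):
    s=eyes.snapshot(n); pickle.dump(s,open(f"{n}_b.pkl","wb"))
    s2=dict(s);s2["img"]=(255*(s["img"]/255.)**.6).astype(np.uint8)
    b=proj(s,M).astype(int);w=22;crop(s2,(b[0]-w,b[1]-w,b[0]+w,b[1]+w),9,"pics/tmp.png");ims.append(cv2.imread("pics/tmp.png"))
cv2.imwrite("pics/c.png",np.hstack(ims))
```

```text
mm r,d,z [ 0.1 -0.6 -8.6] F r,d,z [-0.2 -0.9  0.3] w 51.9
```

View pics/c.png

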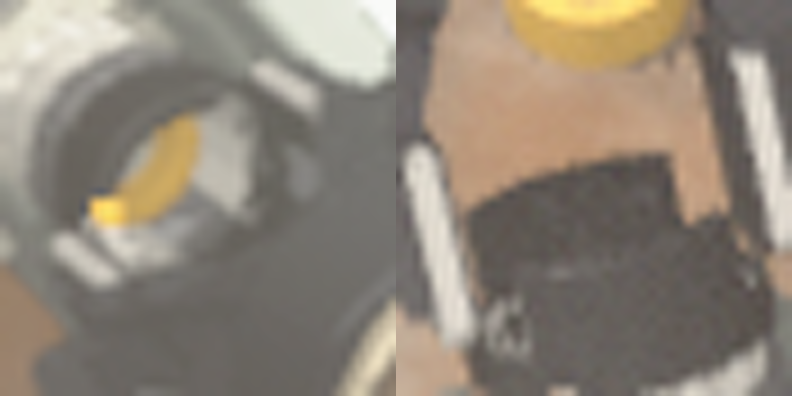

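>>> drive_tool --rows '[{"dx": -0.19,"dy": -0.16,"dz": 0.43,"ax": 0,"ay": 0,"az": 0},{"dx": -0.29,"dy": -0.24,"dz": 0.65,"ax": 0,"ay": 0,"az": 0},{"dx": -0.29,"dy": -0.24,"dz": 0.65,"ax": 0,"ay": 0,"az": 0}]' --claw 62

```text
clock: 8.1
tool_pos: [0.5279, 0.2659, 0.2273]
eef_rot: [0.909, 0.328, 0.242, -0.088]
force: [0.8, 0.9, 0.6]
grip_width: 0.0618
```

Run:
```python
from g import *
need(D,[.4365,.2478,.12])
from workcell import eyes
s=eyes.snapshot("top"); pickle.dump(s,open("top_d.pkl","wb"))
s["img"]=(255*(s["img"]/255.)**.6).astype(np.uint8); b=proj(s,M).astype(int)
crop(s,(b[0]-30,b[1]-25,b[0]+70,b[1]+80),5.5,"pics/d.png")
```

```text
clk 8.1 shift [-2.29 -0.45 -2.68] turn [-1.91  2.29  0.  ] force [0.8 0.9 0.6] w 61.8 target [0.4365 0.2478 0.12  ]
```

View pics/d.png

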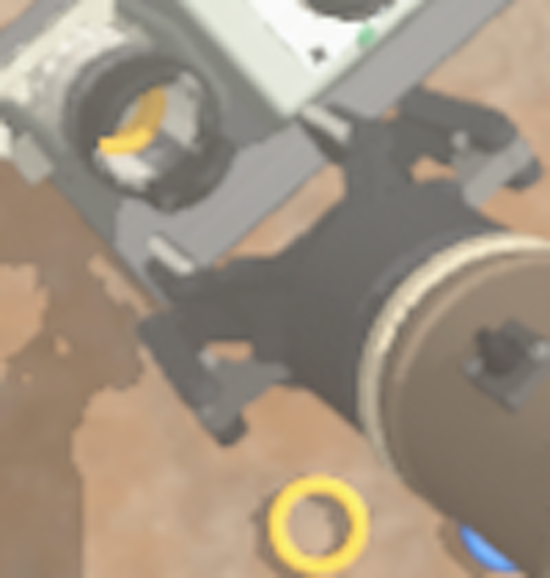

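>>> drive_tool --rows '[{"dx": -0.5,"dy": -0.09,"dz": -0.3,"ax": -0.38,"ay": 0.46,"az": 0},{"dx": -0.5,"dy": -0.09,"dz": -0.5,"ax": -0.38,"ay": 0.46,"az": 0},{"dx": -0.5,"dy": -0.09,"dz": -0.5,"ax": -0.38,"ay": 0.46,"az": 0},{"dx": -0.5,"dy": -0.09,"dz": -0.6,"ax": -0.38,"ay": 0.46,"az": 0},{"dx": -0.3,"dy": -0.09,"dz": -0.6,"ax": -0.38,"ay": 0.46,"az": 0},{"dx": 0,"dy": 0,"dz": 0,"ax": 0,"ay": 0,"az": 0}]'

```text
clock: 8.9
tool_pos: [0.4345, 0.2467, 0.1303]
eef_rot: [0.941, 0.338, -0.003, 0.001]
force: [0.2, 0.4, -0.2]
grip_width: 0.0622
```

Run:
```python
from g import *
need(D,[.4365,.2478,.0728])
```

```text
clk 8.9 shift [ 0.05  0.03 -1.44] turn [ 0.02 -0.02  0.01] force [ 0.2  0.4 -0.2] w 62.2 target [0.4365 0.2478 0.0728]
```

>>> drive_tool --rows '[{"dx": 0.05,"dy": 0.03,"dz": -0.5,"ax": 0,"ay": 0,"az": 0},{"dx": 0,"dy": 0,"dz": -0.5,"ax": 0,"ay": 0,"az": 0},{"dx": 0,"dy": 0,"dz": -0.2,"ax": 0,"ay": 0,"az": 0},{"dx": 0,"dy": 0,"dz": 0,"ax": 0,"ay": 0,"az": 0}]'

```text
clock: 9.4
tool_pos: [0.4399, 0.2486, 0.0843]
eef_rot: [0.941, 0.337, 0.004, -0.001]
force: [0.7, -1.5, 0.4]
grip_width: 0.0618
```

Run:
```python
from g import *
need(D,[.4365,.2478,.0728])
```

```text
clk 9.4 shift [-0.09 -0.02 -0.29] turn [-0.03  0.04  0.02] force [ 0.7 -1.5  0.4] w 61.8 target [0.4365 0.2478 0.0728]
```

>>> drive_tool --rows '[{"dx": -0.09,"dy": -0.02,"dz": -0.1,"ax": -0.03,"ay": 0.04,"az": 0.02},{"dx": 0,"dy": 0,"dz": -0.15,"ax": 0,"ay": 0,"az": 0},{"dx": 0,"dy": 0,"dz": 0,"ax": 0,"ay": 0,"az": 0}]'

```text
clock: 9.78
tool_pos: [0.437, 0.2482, 0.0754]
eef_rot: [0.941, 0.339, 0.001, -0.0]
force: [1.1, -0.1, 0.8]
grip_width: 0.0622
```

Run:
```python
from g import *
need(D,[.4365,.2478,.0728])
```

```text
clk 9.78 shift [-0.01 -0.01 -0.07] turn [-0.01  0.01  0.  ] force [ 1.1 -0.1  0.8] w 62.2 target [0.4365 0.2478 0.0728]
```

>>> drive_tool --rows '[{"dx": -0.01,"dy": -0.01,"dz": -0.07,"ax": 0,"ay": 0,"az": 0},{"dx": 0,"dy": 0,"dz": 0,"ax": 0,"ay": 0,"az": 0}]'

```text
clock: 10.02
tool_pos: [0.4367, 0.2479, 0.0726]
eef_rot: [0.941, 0.339, 0.001, -0.0]
force: [-0.5, 0.5, 0.5]
grip_width: 0.062
```

>>> drive_tool --rows '[{"dx": 0,"dy": 0,"dz": 0,"ax": 0,"ay": 0,"az": 0},{"dx": 0,"dy": 0,"dz": 0,"ax": 0,"ay": 0,"az": 0},{"dx": 0,"dy": 0,"dz": 0,"ax": 0,"ay": 0,"az": 0},{"dx": 0,"dy": 0,"dz": 0,"ax": 0,"ay": 0,"az": 0}]' --claw 36

```text
clock: 10.52
tool_pos: [0.4368, 0.248, 0.0728]
eef_rot: [0.941, 0.339, 0.001, -0.0]
force: [0.5, -0.1, 0.6]
grip_width: 0.0382
```

Run:
```python
from g import *
need(D,[.4365,.2478,.0728])
need(TUBE,M+.05*zt,.0645)
from workcell import eyes
s=eyes.snapshot("side"); pickle.dump(s,open("side_e.pkl","wb"))
crop(s,(185,110,305,230),5,"pics/e5.png")
```

```text
clk 10.53 shift [-0.01 -0.    0.  ] turn [-0.01  0.01  0.  ] force [ 0.5 -0.1  0.6] w 38.2 target [0.4365 0.2478 0.0728]
clk 10.53 shift [2.5  0.64 3.41] turn [ 1.9 -2.3  0. ] force [ 0.5 -0.1  0.6] w 38.2 target [0.5369 0.2735 0.2092]
```

View pics/e5.png

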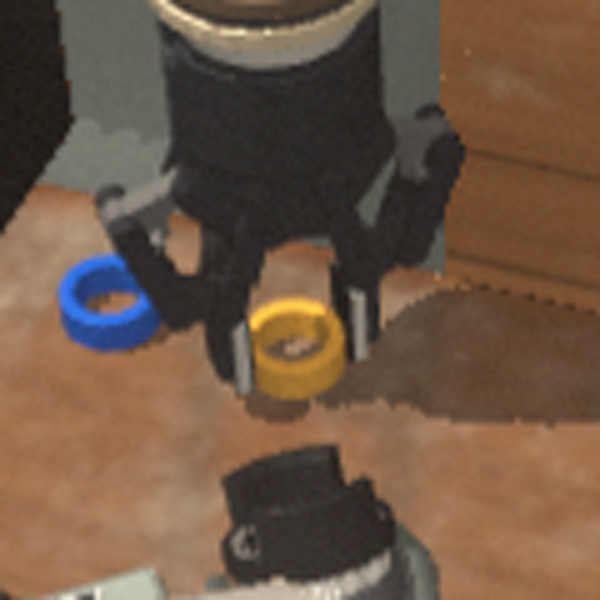

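>>> drive_tool --rows '[{"dx": 0,"dy": 0,"dz": 0.5,"ax": 0,"ay": 0,"az": 0},{"dx": 0,"dy": 0,"dz": 0.9,"ax": 0,"ay": 0,"az": 0},{"dx": 0,"dy": 0,"dz": 0.9,"ax": 0,"ay": 0,"az": 0},{"dx": 0.3,"dy": 0.1,"dz": 0.9,"ax": 0.4,"ay": -0.5,"az": 0},{"dx": 0.5,"dy": 0.13,"dz": 0.3,"ax": 0.4,"ay": -0.5,"az": 0},{"dx": 0.5,"dy": 0.13,"dz": 0,"ax": 0.4,"ay": -0.5,"az": 0},{"dx": 0.5,"dy": 0.13,"dz": 0,"ax": 0.4,"ay": -0.5,"az": 0},{"dx": 0.5,"dy": 0.1,"dz": 0,"ax": 0.3,"ay": -0.3,"az": 0}]'

```text
clock: 11.58
tool_pos: [0.5291, 0.2727, 0.2175]
eef_rot: [0.907, 0.327, 0.25, -0.088]
force: [0.3, 1.3, -0.6]
grip_width: 0.0382
```

Run:
```python
from g import *
need(TUBE,M+.03*zt,.0648)
```

```text
clk 11.57 shift [ 0.39  0.18 -0.63] turn [-0.03  0.07 -0.  ] force [ 0.3  1.3 -0.6] w 38.2 target [0.5445 0.2798 0.1921]
```

>>> drive_tool --rows '[{"dx": 0.2,"dy": 0.1,"dz": -0.2,"ax": 0,"ay": 0.07,"az": 0},{"dx": 0.18,"dy": 0.08,"dz": -0.4,"ax": 0,"ay": 0,"az": 0},{"dx": 0,"dy": 0,"dz": 0,"ax": 0,"ay": 0,"az": 0}]'

```text
clock: 11.95
tool_pos: [0.5449, 0.2787, 0.1914]
eef_rot: [0.91, 0.325, 0.241, -0.091]
force: [0.5, -0.0, -0.4]
grip_width: 0.0382
```

Run:
```python
from g import *
need(TUBE,M+.017*zt,.0648)
```

```text
clk 11.95 shift [ 0.11  0.13 -0.26] turn [-0.03 -0.04  0.02] force [ 0.5 -0.  -0.4] w 38.2 target [0.5495 0.2839 0.1808]
```

>>> drive_tool --rows '[{"dx": 0.11,"dy": 0.13,"dz": -0.25,"ax": -0.03,"ay": -0.04,"az": 0.02},{"dx": 0,"dy": 0,"dz": 0,"ax": 0,"ay": 0,"az": 0}]'

```text
clock: 12.2
tool_pos: [0.549, 0.2852, 0.1808]
eef_rot: [0.908, 0.329, 0.243, -0.087]
force: [-0.2, -0.2, -1.2]
grip_width: 0.0385
```

Run:
```python
from g import *
need(TUBE,M+.017*zt,.0648);rel(.0648)
```

```text
clk 12.2 shift [ 0.01 -0.03  0.  ] turn [ 0.01 -0.   -0.02] force [-0.2 -0.2 -1.2] w 38.5 target [0.5495 0.2839 0.1808]
mm r,d,z [-1.4 -0.2 16.7] F r,d,z [ 0.   0.8 -0.9] w 38.5
```

>>> drive_tool --rows '[{"dx": 0.02,"dy": -0.03,"dz": 0,"ax": 0,"ay": 0,"az": -0.02},{"dx": 0.07,"dy": 0.055,"dz": -0.16,"ax": 0,"ay": 0,"az": 0},{"dx": 0.07,"dy": 0.055,"dz": -0.16,"ax": 0,"ay": 0,"az": 0},{"dx": 0,"dy": 0,"dz": 0,"ax": 0,"ay": 0,"az": 0}]'

```text
clock: 12.7
tool_pos: [0.5553, 0.2889, 0.1676]
eef_rot: [0.909, 0.328, 0.243, -0.087]
force: [-0.2, -0.5, -0.5]
grip_width: 0.0383
```

Run:
```python
from g import *
need(TUBE,M-.0085*zt,.0648);rel(.0648)
```

```text
clk 12.7 shift [ 0.1   0.08 -0.22] turn [ 0.01 -0.    0.  ] force [-0.2 -0.5 -0.5] w 38.3 target [0.5593 0.292  0.1588]
mm r,d,z [-0.1  0.1  1.7] F r,d,z [ 0.2  0.7 -0.2] w 38.3
```

>>> drive_tool --rows '[{"dx": 0.05,"dy": 0.04,"dz": -0.11,"ax": 0,"ay": 0,"az": 0},{"dx": 0.045,"dy": 0.037,"dz": -0.1,"ax": 0,"ay": 0,"az": 0},{"dx": 0,"dy": 0,"dz": 0,"ax": 0,"ay": 0,"az": 0}]'

```text
clock: 13.08
tool_pos: [0.5596, 0.2922, 0.1586]
eef_rot: [0.909, 0.328, 0.243, -0.087]
force: [-0.6, -0.4, -1.1]
grip_width: 0.0381
```

Run:
```python
from g import *
rel(.0648)
```

```text
mm r,d,z [ 0.1 -0.1 -8.7] F r,d,z [-0.1  1.2 -0.6] w 38.1
```

>>> drive_tool --rows '[{"dx": 0,"dy": 0,"dz": 0,"ax": 0,"ay": 0,"az": 0},{"dx": 0,"dy": 0,"dz": 0,"ax": 0,"ay": 0,"az": 0},{"dx": 0,"dy": 0,"dz": 0,"ax": 0,"ay": 0,"az": 0}]' --claw 52

```text
clock: 13.45
tool_pos: [0.5599, 0.2923, 0.1592]
eef_rot: [0.909, 0.328, 0.243, -0.087]
force: [0.7, -0.3, 0.3]
grip_width: 0.052
```

>>> drive_tool --rows '[{"dx": -0.19,"dy": -0.16,"dz": 0.43,"ax": 0,"ay": 0,"az": 0},{"dx": -0.29,"dy": -0.24,"dz": 0.65,"ax": 0,"ay": 0,"az": 0},{"dx": -0.29,"dy": -0.24,"dz": 0.65,"ax": 0,"ay": 0,"az": 0},{"dx": -0.2,"dy": -0.1,"dz": 0.3,"ax": 0,"ay": 0,"az": 0}]'

```text
clock: 13.95
tool_pos: [0.52, 0.2616, 0.2418]
eef_rot: [0.909, 0.327, 0.243, -0.087]
force: [0.4, 1.1, 0.4]
grip_width: 0.0518
```

```bash
cat > view.py <<'E'
from g import *
from workcell import eyes
def tubeview(tag):
    d=np.cross(zt,r)
    s=eyes.snapshot("top"); pickle.dump(s,open(f"top_{tag}.pkl","wb"))
    s["img"]=(255*(s["img"]/255.)**.6).astype(np.uint8); b=proj(s,M).astype(int); bx=(b[0]-22,b[1]-25,b[0]+22,b[1]+22)
    crop(s,bx,9,"pics/tmp.png"); raw=cv2.imread("pics/tmp.png"); im=raw.copy()
    q=lambda X:((proj(s,X)-np.array(bx[:2])+.5)*9).astype(int)
    for h,col in ((.036-.09,(255,0,0)),(.052-.09,(0,255,0)),(.032-.09,(255,0,255)),(.016-.09,(0,0,0))):
      for RR in(.02,.0135):
        cv2.polylines(im,[np.array([q(M+h*zt+RR*(np.cos(a)*d+np.sin(a)*r)) for a in np.linspace(0,6.28,50)])],True,col,1,cv2.LINE_AA)
    cv2.imwrite(f"pics/{tag}.png",np.hstack([raw,im]))
E
python3 - <<'E'
from view import *
tubeview("f"); need(D,[.6545,.2345,.3])
E
```

```text
clk 14.0 shift [ 3.37 -0.67  1.43] turn [-1.91  2.31  0.01] force [-0.2 -0.4  0.4] w 52.1 target [0.6545 0.2345 0.3   ]
```

View pics/f.png

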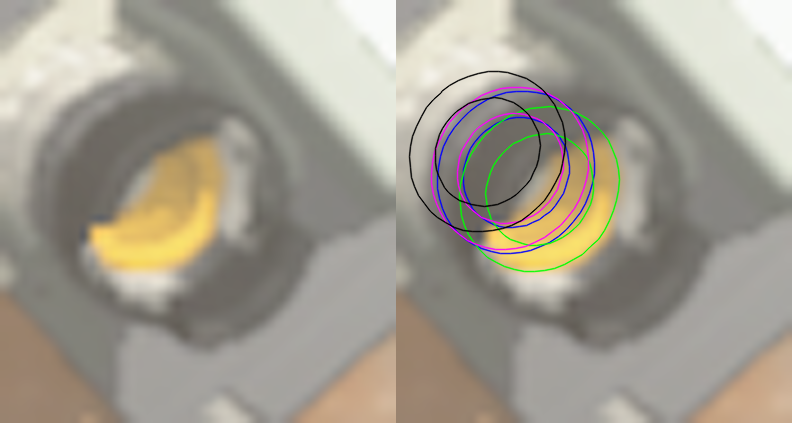

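```bash
cat > kn.py <<'E'
from g import *
def kn(s,k,ang,push,out,w=20,fac=14,g=.6):
    s=dict(s); s["img"]=(255*(s["img"]/255.)**g).astype(np.uint8); k=np.array(k,float)
    b=proj(s,k).astype(int); x0,y0=b-w; crop(s,(x0,y0,x0+2*w,y0+2*w),fac,"pics/tmp.png"); raw=cv2.imread("pics/tmp.png"); im=raw.copy()
    q=lambda X:((proj(s,X)-np.array([x0,y0])+.5)*fac).astype(int)
    at=lambda z:np.array([k[0],k[1],z])
    cv2.polylines(im,[np.array([q(at(.084-push)+.021*np.array([np.cos(a),np.sin(a),0])) for a in np.linspace(0,6.28,50)])],True,(0,255,255),1,cv2.LINE_AA)
    A=np.radians(ang); p=np.cos(A)*r+np.sin(A)*f; e=np.array([-p[1],p[0],0])
    for z,c in((.112,(0,255,0)),(.084,(255,0,255))):
        cv2.polylines(im,[np.array([q(at(z-push)+a*.019*p+b_*.0065*e) for a,b_ in((1,1),(1,-1),(-1,-1),(-1,1))])],True,c,1,cv2.LINE_AA)
    for a in(60,120):
        A=np.radians(a); cv2.circle(im,tuple(int(v) for v in q(at(.066)+.03*(np.cos(A)*r+np.sin(A)*f))),5,(255,0,0),1)
    o=np.hstack([raw,im]); kk=min(1,800/o.shape[1]); cv2.imwrite(out,cv2.resize(o,None,fx=kk,fy=kk))
E
python3 - <<'E'
from kn import *
kn(load("top_f.pkl"),[.6545,.2345,.1],60,0,"pics/k1.png"); kn(load("side0.pkl"),[.6545,.2345,.1],60,0,"pics/k1s.png")
E
```

```text
(no output)
```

View pics/k1.png

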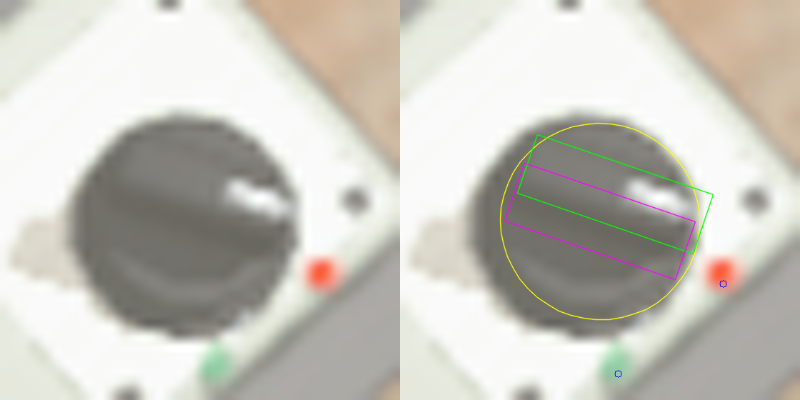

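View pics/k1s.png

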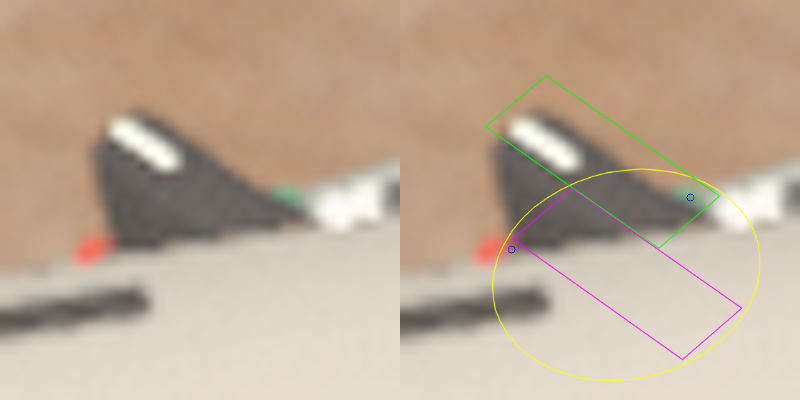

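Run:
```python
from g import *
t=load("top0.pkl"); np.set_printoptions(precision=3,suppress=True)
for p in((245,72),(285,88),(295,80),(340,5)):
    print(p,[onz(t,p,z)[:2] for z in(.15,.25,.35)])
KN=np.array([.656,.234]); A=np.radians(60); p=np.cos(A)*r+np.sin(A)*f; e=np.array([-p[1],p[0],0]); e=e if e@r>0 else -e
print(p,e)
need(axes(e,[0,0,-1]),[.656,.234,.22])
```

```text
(245, 72) [array([0.792, 0.423]), array([0.756, 0.415]), array([0.719, 0.408])]
(285, 88) [array([0.757, 0.343]), array([0.725, 0.344]), array([0.692, 0.345])]
(295, 80) [array([0.773, 0.323]), array([0.739, 0.326]), array([0.705, 0.329])]
(340, 5) [array([0.926, 0.229]), array([0.876, 0.242]), array([0.825, 0.255])]
[-0.348 -0.938  0.   ] [ 0.938 -0.348  0.   ]
clk 14.0 shift [ 3.41 -0.69 -0.57] turn [-2.47  1.75  2.94] force [-0.2 -0.4  0.4] w 52.1 target [0.656 0.234 0.22 ]
```

>>> drive_tool --rows '[{"dx": 0.5,"dy": -0.12,"dz": 0.1,"ax": -0.5,"ay": 0.35,"az": 0.59},{"dx": 0.6,"dy": -0.12,"dz": 0,"ax": -0.5,"ay": 0.35,"az": 0.59},{"dx": 0.6,"dy": -0.12,"dz": -0.1,"ax": -0.5,"ay": 0.35,"az": 0.59},{"dx": 0.6,"dy": -0.12,"dz": -0.2,"ax": -0.5,"ay": 0.35,"az": 0.59},{"dx": 0.6,"dy": -0.12,"dz": -0.2,"ax": -0.5,"ay": 0.35,"az": 0.59},{"dx": 0.3,"dy": 0,"dz": 0,"ax": 0,"ay": 0,"az": 0},{"dx": 0,"dy": 0,"dz": 0,"ax": 0,"ay": 0,"az": 0}]' --claw 45

```text
clock: 14.88
tool_pos: [0.6498, 0.2388, 0.2246]
eef_rot: [0.815, 0.579, -0.008, 0.002]
force: [-0.7, 0.3, 0.4]
grip_width: 0.0448
```

```bash
cat >> g.py <<'E'
KN=np.array([.656,.234]); A_=np.radians(60); pb=np.cos(A_)*r+np.sin(A_)*f; eb=np.array([-pb[1],pb[0],0]); eb=eb if eb@r>0 else -eb
def kor(turn): # turn deg clockwise
    a=-np.radians(turn); return axes([eb[0]*np.cos(a)-eb[1]*np.sin(a),eb[0]*np.sin(a)+eb[1]*np.cos(a),0],[0,0,-1])
E
python3 - <<'E'
from g import *
from workcell import eyes
need(kor(0),[*KN,.18])
ims=[]
for n in("top","side"):
    s=eyes.snapshot(n); pickle.dump(s,open(f"{n}_g.pkl","wb")); b=proj(s,[*KN,.13]).astype(int);w=40
    s["img"]=(255*(s["img"]/255.)**.6).astype(np.uint8);crop(s,(b[0]-w,b[1]-w,b[0]+w,b[1]+w),5,"pics/tmp.png");ims.append(cv2.imread("pics/tmp.png"))
cv2.imwrite("pics/g.png",np.hstack(ims))
E
```

```text
clk 14.88 shift [ 0.16 -0.12 -1.11] turn [ 0.07 -0.06 -0.11] force [-0.7  0.3  0.4] w 44.8 target [0.656 0.234 0.18 ]
```

View pics/g.png

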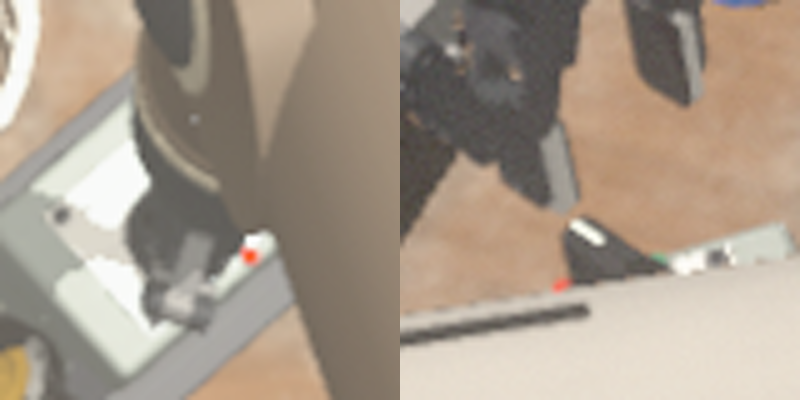

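>>> drive_tool --rows '[{"dx": 0.16,"dy": -0.12,"dz": -0.3,"ax": 0.07,"ay": -0.06,"az": -0.11},{"dx": 0,"dy": 0,"dz": -0.5,"ax": 0,"ay": 0,"az": 0},{"dx": 0,"dy": 0,"dz": 0,"ax": 0,"ay": 0,"az": 0}]'

```text
clock: 15.35
tool_pos: [0.6535, 0.2338, 0.1919]
eef_rot: [0.821, 0.571, 0.001, -0.002]
force: [0.7, 0.6, -0.3]
grip_width: 0.0451
```

Run:
```python
from g import *
need(kor(0),[*KN,.162])
```

```text
clk 15.35 shift [ 0.06  0.01 -0.75] turn [-0.02 -0.    0.01] force [ 0.7  0.6 -0.3] w 45.1 target [0.656 0.234 0.162]
```

>>> drive_tool --rows '[{"dx": 0.06,"dy": 0.01,"dz": -0.4,"ax": -0.02,"ay": 0,"az": 0.01},{"dx": 0,"dy": 0,"dz": -0.3,"ax": 0,"ay": 0,"az": 0},{"dx": 0,"dy": 0,"dz": 0,"ax": 0,"ay": 0,"az": 0}]'

```text
clock: 15.72
tool_pos: [0.6558, 0.2344, 0.1615]
eef_rot: [0.821, 0.571, -0.0, -0.0]
force: [-0.0, -0.3, 1.0]
grip_width: 0.0451
```

Run:
```python
from g import *
from workcell import eyes
need(kor(0),[*KN,.162])
ims=[]
for n in("top","side"):
    s=eyes.snapshot(n); pickle.dump(s,open(f"{n}_g.pkl","wb")); b=proj(s,[*KN,.11]).astype(int);w=30
    s["img"]=(255*(s["img"]/255.)**.6).astype(np.uint8);crop(s,(b[0]-w,b[1]-w,b[0]+w,b[1]+w),6.6,"pics/tmp.png");ims.append(cv2.imread("pics/tmp.png"))
cv2.imwrite("pics/g2.png",np.hstack(ims))
```

```text
clk 15.72 shift [ 0.01 -0.01  0.01] turn [-0.   -0.   -0.01] force [-0.  -0.3  1. ] w 45.1 target [0.656 0.234 0.162]
```

View pics/g2.png

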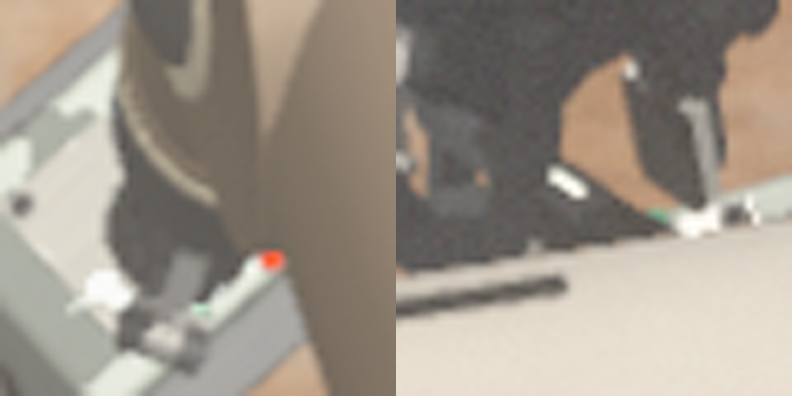

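>>> drive_tool --rows '[{"dx": 0,"dy": 0,"dz": 0,"ax": 0,"ay": 0,"az": 0},{"dx": 0,"dy": 0,"dz": 0,"ax": 0,"ay": 0,"az": 0},{"dx": 0,"dy": 0,"dz": 0,"ax": 0,"ay": 0,"az": 0},{"dx": 0,"dy": 0,"dz": 0,"ax": 0,"ay": 0,"az": 0},{"dx": 0,"dy": 0,"dz": 0,"ax": 0,"ay": 0,"az": 0}]' --claw 9 --squeeze 30

```text
clock: 16.45
tool_pos: [0.6558, 0.2351, 0.1638]
eef_rot: [0.821, 0.572, 0.001, -0.001]
force: [-1.2, 0.1, -1.2]
grip_width: 0.0123
```

Run:
```python
from g import *
need(kor(0),[*KN,.162])
```

```text
clk 16.45 shift [ 0.   -0.03 -0.05] turn [-0.01  0.   -0.01] force [-1.2  0.1 -1.2] w 12.3 target [0.656 0.234 0.162]
```

>>> drive_tool --rows '[{"dx": 0,"dy": 0,"dz": -0.1,"ax": 0,"ay": 0,"az": 0},{"dx": 0,"dy": 0,"dz": 0,"ax": 0,"ay": 0,"az": 0}]'

```text
clock: 16.7
tool_pos: [0.6559, 0.235, 0.1603]
eef_rot: [0.821, 0.572, 0.001, -0.001]
force: [-2.5, 0.0, 4.0]
grip_width: 0.0119
```

>>> drive_tool --rows '[{"dx": 0,"dy": 0,"dz": -0.05,"ax": 0,"ay": 0,"az": 0},{"dx": 0,"dy": 0,"dz": 0,"ax": 0,"ay": 0,"az": 0}]'

```text
clock: 16.95
tool_pos: [0.6559, 0.235, 0.1587]
eef_rot: [0.821, 0.572, 0.001, -0.001]
force: [-3.2, 0.1, 4.4]
grip_width: 0.0124
```

>>> drive_tool --rows '[{"dx": 0,"dy": 0,"dz": -0.05,"ax": 0,"ay": 0,"az": 0},{"dx": 0,"dy": 0,"dz": -0.03,"ax": 0,"ay": 0,"az": 0}]'

```text
clock: 17.2
tool_pos: [0.6559, 0.235, 0.1576]
eef_rot: [0.821, 0.572, 0.001, -0.001]
force: [-7.0, -1.4, 14.5]
grip_width: 0.012
```

>>> drive_tool --rows '[{"dx": 0,"dy": 0,"dz": -0.05,"ax": 0,"ay": 0,"az": -0.6},{"dx": 0,"dy": 0,"dz": -0.05,"ax": 0,"ay": 0,"az": -0.6},{"dx": 0,"dy": 0,"dz": -0.05,"ax": 0,"ay": 0,"az": -0.6}]'

```text
clock: 17.58
tool_pos: [0.6558, 0.2347, 0.1576]
eef_rot: [0.902, 0.432, 0.002, -0.002]
force: [-8.3, -1.4, 16.2]
grip_width: 0.0122
```

Run:
```python
from g import *
need(kor(60),[*KN,.1575])
from workcell import arm
print(arm.get_state()["moment"])
```

```text
clk 17.57 shift [ 0.   -0.02 -0.  ] turn [-0.03  0.02 -4.16] force [-8.3 -1.4 16.2] w 12.2 target [0.656  0.234  0.1575]
[-0.58685599  1.89966774  0.03068535]
```

>>> drive_tool --rows '[{"dx": 0,"dy": 0,"dz": -0.05,"ax": 0,"ay": 0,"az": -0.8},{"dx": 0,"dy": 0,"dz": -0.05,"ax": 0,"ay": 0,"az": -0.8},{"dx": 0,"dy": 0,"dz": -0.05,"ax": 0,"ay": 0,"az": -0.8},{"dx": 0,"dy": 0,"dz": -0.05,"ax": 0,"ay": 0,"az": -0.8},{"dx": 0,"dy": 0,"dz": -0.05,"ax": 0,"ay": 0,"az": -0.7}]'

```text
clock: 18.2
tool_pos: [0.6553, 0.2346, 0.1575]
eef_rot: [0.995, 0.096, 0.004, -0.004]
force: [-8.9, -1.8, 17.6]
grip_width: 0.0125
```

Run:
```python
from g import *
need(kor(60),[*KN,.1575])
from workcell import arm,eyes
print(arm.get_state()["moment"])
s=eyes.snapshot("side");pickle.dump(s,open("side_h.pkl","wb")); b=proj(s,[*KN,.11]).astype(int);w=30
s["img"]=(255*(s["img"]/255.)**.6).astype(np.uint8);crop(s,(b[0]-w,b[1]-w,b[0]+w,b[1]+w),9,"pics/h.png")
```

```text
clk 18.2 shift [ 0.02 -0.02 -0.  ] turn [-0.05  0.04 -0.13] force [-8.9 -1.8 17.6] w 12.5 target [0.656  0.234  0.1575]
[-0.49384445  1.9922403   0.05107858]
```

View pics/h.png

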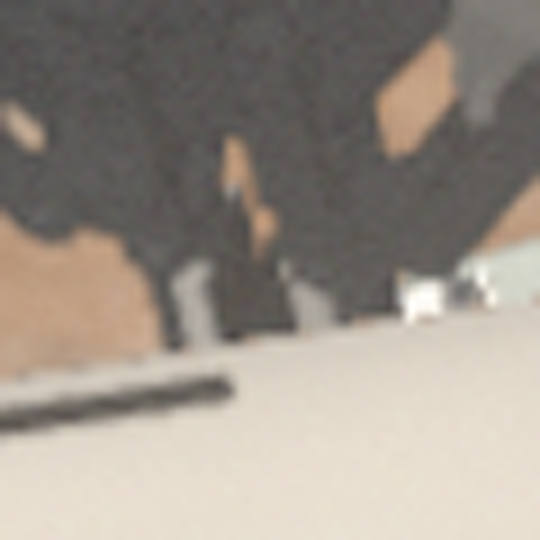

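>>> drive_tool --rows '[{"dx": 0,"dy": 0,"dz": -0.05,"ax": 0,"ay": 0,"az": -0.2},{"dx": 0,"dy": 0,"dz": -0.05,"ax": 0,"ay": 0,"az": -0.2}]'

```text
clock: 18.5
tool_pos: [0.6552, 0.2346, 0.1575]
eef_rot: [0.998, 0.058, 0.004, -0.004]
force: [-9.1, -0.5, 17.8]
grip_width: 0.0121
```

Run:
```python
from g import *
need(kor(60),[*KN,.1575])
from workcell import arm,eyes
print(arm.get_state()["moment"])
```

```text
clk 18.5 shift [ 0.02 -0.01 -0.  ] turn [-0.06  0.04  0.3 ] force [-9.1 -0.5 17.8] w 12.1 target [0.656  0.234  0.1575]
[-0.63173027  1.97132225  1.09390895]
```

>>> drive_tool --rows '[{"dx": 0,"dy": 0,"dz": 0.05,"ax": 0,"ay": 0,"az": 0.15},{"dx": 0,"dy": 0,"dz": 0.1,"ax": 0,"ay": 0,"az": 0},{"dx": 0,"dy": 0,"dz": 0.08,"ax": 0,"ay": 0,"az": 0},{"dx": 0,"dy": 0,"dz": 0,"ax": 0,"ay": 0,"az": 0}]'

```text
clock: 19.0
tool_pos: [0.6552, 0.2349, 0.1635]
eef_rot: [0.997, 0.073, 0.004, -0.003]
force: [-0.1, -0.6, 2.0]
grip_width: 0.0121
```

Run:
```python
from g import *
need(kor(60),[*KN,.1638])
from workcell import arm,eyes
print(arm.get_state()["moment"])
```

```text
clk 19.0 shift [ 0.02 -0.02  0.01] turn [-0.03  0.04  0.13] force [-0.1 -0.6  2. ] w 12.1 target [0.656  0.234  0.1638]
[-0.17545063  0.05857179  0.52704371]
```

>>> drive_tool --rows '[{"dx": 0,"dy": 0,"dz": 0,"ax": 0,"ay": 0,"az": 0},{"dx": 0,"dy": 0,"dz": 0,"ax": 0,"ay": 0,"az": 0},{"dx": 0,"dy": 0,"dz": 0,"ax": 0,"ay": 0,"az": 0}]' --claw 45

```text
clock: 19.38
tool_pos: [0.6556, 0.2349, 0.1638]
eef_rot: [0.997, 0.072, 0.004, -0.003]
force: [1.1, 0.3, -0.1]
grip_width: 0.0448
```

>>> drive_tool --rows '[{"dx": 0,"dy": 0,"dz": 0.5,"ax": 0,"ay": 0,"az": 0},{"dx": 0,"dy": 0,"dz": 0.8,"ax": 0,"ay": 0,"az": 0},{"dx": -0.3,"dy": 0,"dz": 0.8,"ax": 0,"ay": 0,"az": 0},{"dx": -0.8,"dy": -0.3,"dz": 0.5,"ax": 0,"ay": 0,"az": 0},{"dx": -0.9,"dy": -0.3,"dz": 0.2,"ax": 0,"ay": 0,"az": 0},{"dx": -0.9,"dy": -0.3,"dz": 0,"ax": 0,"ay": 0,"az": 0},{"dx": -0.9,"dy": -0.3,"dz": 0,"ax": 0,"ay": 0,"az": 0},{"dx": -0.6,"dy": -0.3,"dz": 0,"ax": 0,"ay": 0,"az": 0}]'

```text
clock: 20.38
tool_pos: [0.4782, 0.1717, 0.2899]
eef_rot: [0.997, 0.07, 0.009, -0.006]
force: [-0.2, 0.4, 0.5]
grip_width: 0.0449
```

Run:
```python
from view import *
from kn import kn
tubeview("i"); s=load("top_i.pkl"); kn(s,[*KN,.1],120,0,"pics/k2.png"); cv2.imwrite("pics/itop.png",s["img"][:,:,::-1])
s=eyes.snapshot("side"); pickle.dump(s,open("side_i.pkl","wb")); kn(s,[*KN,.1],120,0,"pics/k2s.png",w=26,fac=11); cv2.imwrite("pics/iside.png",s["img"][:,:,::-1])
a=cv2.imread("pics/i.png");b=cv2.imread("pics/k2.png");cv2.imwrite("pics/i2.png",cv2.resize(np.vstack([a[:,:790],b[:,:790]]),None,fx=.72,fy=.72))
```

```text
(no output)
```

View pics/i2.png

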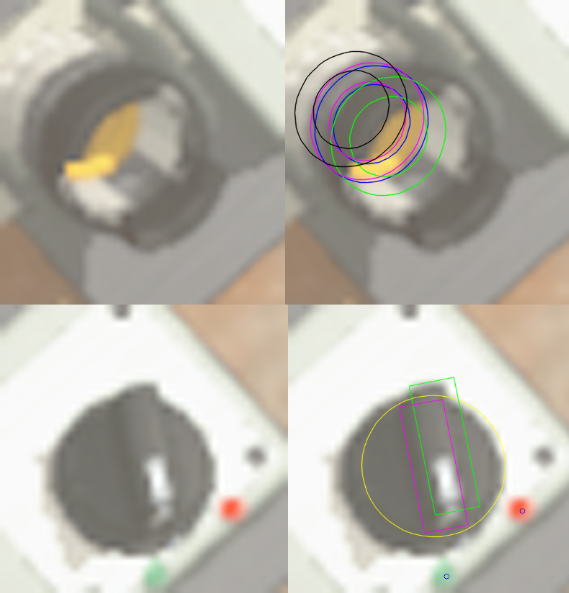

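View pics/k2s.png

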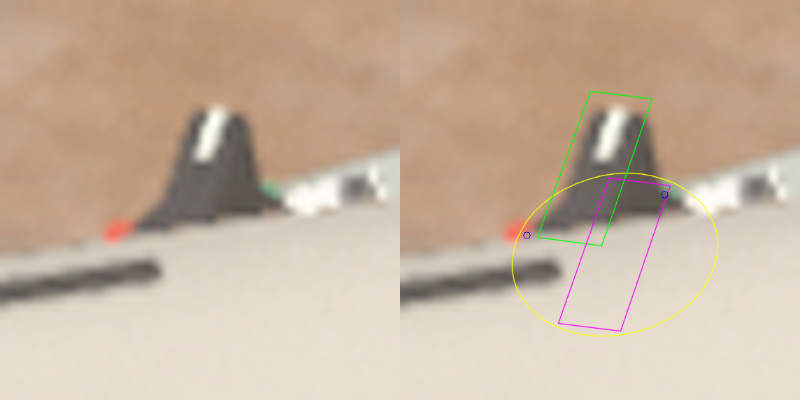

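View pics/itop.png

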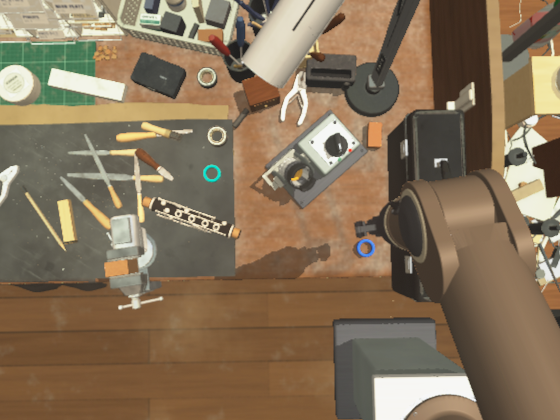

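>>> drive_tool --rows '[{"dx": 0,"dy": 0,"dz": 0,"ax": 0,"ay": 0,"az": 0},{"dx": 0,"dy": 0,"dz": 0,"ax": 0,"ay": 0,"az": 0},{"dx": 0,"dy": 0,"dz": 0,"ax": 0,"ay": 0,"az": 0},{"dx": 0,"dy": 0,"dz": 0,"ax": 0,"ay": 0,"az": 0}]'

```text
clock: 20.98
tool_pos: [0.4799, 0.1714, 0.292]
eef_rot: [0.998, 0.069, 0.01, -0.008]
force: [0.4, -0.4, -0.5]
grip_width: 0.0451
```

Run:
```python
from view import *
d=np.cross(zt,r); outs=[]
pickle.dump(eyes.snapshot("top"),open("top_j.pkl","wb"))
for nm,h in(("top_f.pkl",.052),("top_j.pkl",.032)):
    s=load(nm); s["img"]=(255*(s["img"]/255.)**.6).astype(np.uint8); b=proj(s,M).astype(int); bx=(b[0]-16,b[1]-18,b[0]+12,b[1]+10)
    crop(s,bx,14,"pics/tmp.png"); raw=cv2.imread("pics/tmp.png"); im=raw.copy(); q=lambda X:((proj(s,X)-np.array(bx[:2])+.5)*14).astype(int)
    for RR in(.02,.0135): cv2.polylines(im,[np.array([q(M+(h-.09)*zt+RR*(np.cos(a)*d+np.sin(a)*r)) for a in np.linspace(0,6.28,50)])],True,(0,255,0),1,cv2.LINE_AA)
    outs.append(np.hstack([raw,im]))
cv2.imwrite("pics/j.png",cv2.resize(np.vstack(outs),None,fx=.75,fy=.75))
```

```text
(no output)
```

View pics/j.png

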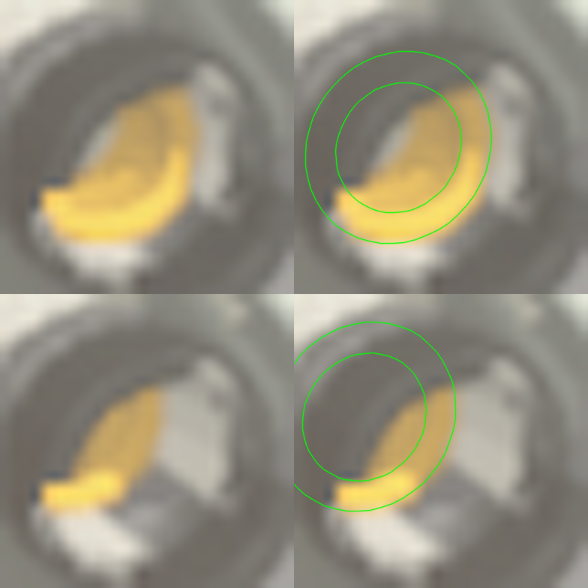

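View pics/iside.png

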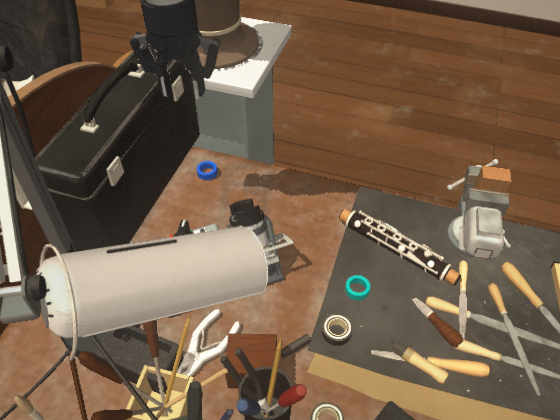

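The top ring's upper face matches the 52 mm model before the turn and the 32 mm model after it, so the column slid down onto the shoe. The pointer is at green, the knob is up, the clarinet joint hasn't moved and the robot is clear of everything. I'm handing the job in.

Run:
```python
from workcell import arm
print(arm.finish_job(), arm.get_state()["clock"])
```

```text
the job is handed in; nothing more can be done
the job is handed in; nothing more can be done
```

I dropped both brass rings into the leaning tube, ring_b first in my estimate of which was which. I then pushed the knob in, turned it clockwise to its stop at the green mark, let it spring up, and backed the arm away. The job was handed in at about 21 s.

**Last checks:**
- **Column:** the top ring's upper face matched the model at 52 mm above the shoe before the turn. After it, the face matched 32 mm, so both rings slid down together.
- **Knob:** the pointer lines up with the green mark. The tool was back at its starting height before I let go of the knob, so the knob had sprung up.
- **Bystanders:** the clarinet joint and the blue and turquoise rings look unmoved. Nothing fell off the bench.
- **Forces:** the highest reading was about 20 N, while pressing the knob.

**What disagreed:**
- The two cameras put the tube mouth about 3 mm apart. I aimed between them, and both rings went in cleanly; the only contact, about 9 N, came at the end of the first insertion.
- The cameras also put the knob 1–2 mm off.
- The gripper read about 38.5 mm on the 40 mm rings, which I took as reading bias.
- The lower ring was mostly hidden, so I judged its seating from the height of the upper ring.

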